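# Slide the top dimple tile onto the light box

### The arm

A 6-joint arm with a two-finger parallel gripper is mounted at the origin on the work surface. World frame = base frame: x ahead of the robot, y to its left, z up, the work surface at z = 0. Lengths are in m, angles in rad, forces in N, time in s.
With the tool pointing down it reaches from about 0.375 to 0.975 m from the base axis. Payload 3.8 kg.
Tool frame: the origin (TCP) lies on the mounting face of the last link; the fingertips stand 173 mm ahead of it and the grasp point (between the pads) lies 155 mm ahead of it; z points along the fingers, y is the line along which they close (so a half turn about z gives the same grasp; the last joint's range is limited). The gripper opens to 85 mm and grips with 20 to 120 N. Pads are 22 mm wide; open, the fingers measure 114 mm over their backs; the gripper's body (76 mm by 85 mm) begins 54 mm behind the grasp point. The pads swing forward as they close: fully open they stand 13 mm farther back than shut.
Start: joints at [-1.37, 0.264, 1.604, -0, 1.274, -0.037], TCP at [0.159, -0.656, 0.405] pointing down, gripper open.
Joint ranges: [-2.63, 2.63], [-0.94, 2.18], [0.31, 2.57], [-1.31, 4.45], [0, 2.66], [-2.55, 2.55]. Speed limits (rad/s): [2.57, 2.57, 3.14, 3.14, 3.14, 3.14].

### API

Orientations are given as a rotation vector (axis times angle).
In Python, from workcell import bot gives the robot as it stands.
- The arm moves only by the tool drive_tool, never from a script. Its argument "increments" is a list of rows, each an object with "delta_pos": the shift along the tool's x, y, z in mm, a list of three; "turn": the turn about the tool's z in rad; "jaw": the opening, from -1 (shut) to 1 (fully open). A call has 1 to 8 rows; each row shifts and turns the commanded pose from where the row before left it, along the tool's axes as they then stand; what a row does not reach is not made up. A row lasts 1/12 s, in which the tool goes at most 41.7 mm and 7.16 degrees, less where a joint would pass 70% of its speed; a pose out of reach is approached as far as the arm can. A call is refused whole if a number of a shift passes 41.7 or a number of a turn 0.125, either way. A call with a gripper value outside its range is refused whole. The fingers move at their own pace and stop on an object; "grip_force" is the grip in N (left out, the last holds). Time passes only in rows, so rows that do not move let the fingers close. It gives the time, the measured TCP pose, the force, the opening and the grip force at its end, in the units of the state.
- bot.read_state(): the state, without advancing time (a new reading comes with each control period).
- bot.read_camera(name): name is "side" or "top"; returns a dict with "pixels" (480x640x3 uint8, red, green, blue), "fovy" (degrees; the focal length in pixels is half the picture's height over the tangent of half this angle, whatever the lens; pixels are square), "cx", "cy" (the principal point, pixels), "camera_from_world" (4x4, takes a point from world to camera coordinates). Camera axes: x right, y down, z forward; pixel columns grow to the right and rows downward; lengths in m; the calibration is good to about 2 mm. A picture is of the moment at which its call begins. There is no depth.
- bot.finish_job(): hands the job in; it is judged then, once.
The state is a dict: "time": time; "q": joint angles; "joint_vel": joint speeds; "joint_torque": joint torques, N m; "tool_pos": TCP position; "tcp_rot": TCP orientation; "wrist_force": force on the tool from outside, world axes, zero at the start; "torque": the same for the moment, N m; "width": opening from 0.0 (shut) to 1.0 (fully open); "grip_force": force on a finger pad.
Only numpy, scipy, OpenCV 4.12 (cv2) and the standard library are available. Lean on these libraries where they do the work, as an engineer would, in place of code of your own. Each camera call takes 0.05 s, during which the arm holds its last target. There are 200 camera calls.

### The job

Get the light box ready for viewing the top dimple tile: first lift the tape roll off its post on the light box and lay it flat in the blue tape tray. Then slide the top tile (do not lift it) sideways off the stack onto the light box until it lies centred in the blue outline with its back edge flat against both black stops, leaving the two lower tiles just as they are. Finally push the green lamp lever all the way over, and leave everything else on the bench alone.

Things in the scene. Friction and masses are not known exactly. Their poses are not given: they have to be found in the camera images.
- light_box: Fixed grey light box, 180 (own x) by 200 (own y) mm, 42 high, flat white top without rims. Origin: on its underside at bench level, midway across y, 110 mm behind the front edge; x points to its back edge, away from the robot, y to its left, z up. The lamp lever's grey block (70 by 50, 25 high) stands on the bench against the back edge, centred at x 105, y 60 mm.
- outline (a point): Centre of the blue outline (91 by 112 mm) on the light box's top, 42 mm above the bench; x, y -15, 0 mm in the light box's frame, same axes. A tile with its origin here is centred and touches both stops. The stops are black, 9 tall, 10 wide, 8 deep, at y +48 and -48, front faces at x +30 in the light box's frame.
- post_top (a point): Top of the fixed upright steel post, on its axis: diameter 14, 50 mm tall above the light box's top, at x, y 46, 0 mm in the light box's frame.
- tile_top: Top tile of the stack, the one to move: white glazed ceramic with 12 grey dimples, 90 (own x) by 110 (own y) by 12 mm thick, about 0.22 kg, loose. Origin: centre of its underside; z up; x as the light box's, nearly. Its underside starts 44 mm above the bench, 2 mm above the light box's top; the gap to the light box is 3 to 17 mm. It starts in front of the line of the stops by 3 to 35 mm.
- tile_mid: Middle tile, blue, same size and origin as the top one, loose; upper face 44 mm above the bench. Must stay.
- tile_low: Bottom tile, white, same size and origin, loose, on the riser; upper face 32 mm above the bench. Must stay.
- riser: Fixed wooden block under the stack, 90 (own x) by 110 (own y) by 20 mm; origin: centre of its underside. It stands close beside the light box, on its left or on its right, with the tape tray on the other side; roughly parallel to it (within about 0.05 rad).
- tape_roll: Yellow roll of tape with a cardboard core, standing round the post and resting flat on the light box's top: outer diameter 64, hole 26, height 25 mm, about 60 g, loose. Origin: centre of its underside; z is its axis. It overlaps the place of the tile.
- tape_tray: Fixed shallow blue tray, open above, 110 by 110 mm outside, walls 3 thick and 12 high from the bench, floor 3 mm thick. Origin: centre of its underside.
- lamp (a joint): Angle of the green lamp lever, rad: 0 leans towards the robot side (own -x of the light box) = off, 1.0 = fully over to the back (+x) = on; starts between 0 and 0.2. It stays where it is left and moves with a light push.
- lamp_tip (a point): Centre of the lever's green ball knob, diameter 26 mm. It swings in the light box's x-z plane at y 60, 50 mm from an axis at x 105, 22 mm above the bench: knob at x 81, 66 mm high at joint 0; x 106, 72 mm high half way; x 129, 66 mm high at 1.0. It stands higher than the light box's top; push it from the robot's side towards the back.
- beaker: Glass beaker, radius 34, height 95 mm, loose bystander; origin: centre of its underside.
- reagent: Brown glass bottle, radius 25, height 100 mm, loose bystander; origin: centre of its underside.
- dish_a: Closed petri dish, radius 47, height 16 mm, loose bystander on the left; origin: centre of its underside.
- dish_b: Closed petri dish, radius 47, height 16 mm, loose bystander on the right; origin: centre of its underside.
- spatula: Broad steel scraper with a wooden handle, about 180 mm long, lying on the bench near the robot on the left, loose bystander.
Not all that is in view belongs to the job. There is more than one size of the tape_roll; the one meant has the size given above.

How it is judged:
By the outcome, as a careful person would: the job done as asked, in the order asked, and still so for the second after the job is handed in, with the robot touching nothing.
It also fails if it takes over 72 s, if anything falls off the work surface, if the arm or the gripper's body presses on something with over 40 N, if the wrist force passes 120 N, or if a joint passes its speed limit or range.

## Working session

There is one attempt and no reset: what is moved stays moved. The work goes in short steps, Python scripts to look and compute and a tool call to move; the robot and the scene stay as the last step left them, time stands still between calls to the robot, and variables do not carry over. Pictures are saved under pics/ and viewed, at most 10 in all, crops included, and the job is handed in when it is done.

Besides the shell and the picture viewer there is one more tool, called after "Call:" as name([rows], argument=value, ...), one row to a line, values as JSON. drive_tool: Moves the arm, as the interface text tells. Its arguments: {"type":"object","properties":{"increments":{"type":"array"},"grip_force":{"type":"number"}},"required":["increments"]}

```bash
mkdir -p pics
cat > h.py <<'E'
import numpy as np,cv2
from workcell import bot
def cam(n):
    c=bot.read_camera(n); f=240/np.tan(np.radians(c['fovy'])/2)
    c['K']=np.array([[f,0,c['cx']],[0,f,c['cy']],[0,0,1]]); c['T']=np.array(c['camera_from_world']); return c
def save(c,n): cv2.imwrite(f'pics/{n}.png',cv2.cvtColor(c['pixels'],cv2.COLOR_RGB2BGR))
def ray(c,uv,z):
    R=c['T'][:3,:3];t=c['T'][:3,3];o=-R.T@t
    d=R.T@np.linalg.inv(c['K'])@np.array([uv[0],uv[1],1.]); return o+d*(z-o[2])/d[2]
def proj(c,p):
    q=c['K']@(c['T'][:3,:3]@np.asarray(p)+c['T'][:3,3]); return q[:2]/q[2]
E
python3 - <<'E'
from h import *
for n in('top','side'):
    c=cam(n); save(c,n+'0'); print(n,c['fovy'],c['cx'],c['cy'],np.round(c['T'],3).tolist())
    np.savez(n+'0.npz',pixels=c['pixels'],K=c['K'],T=c['T'])
s=bot.read_state(); print(s['time'],s['tool_pos'],s['tcp_rot'],s['width'])
E
```

```text
top 57.328749994352556 322.76871436101897 245.20488085441193 [[0.004, -1.0, 0.019, -0.014], [-0.995, -0.006, -0.097, 0.517], [0.097, -0.018, -0.995, 1.193], [0.0, 0.0, 0.0, 1.0]]
side 51.7646237706615 313.1990335399794 231.85524300823332 [[0.994, -0.111, -0.004, -0.526], [-0.06, -0.503, -0.862, 0.105], [0.094, 0.857, -0.506, 1.113], [0.0, 0.0, 0.0, 1.0]]
0.1 [ 0.1589209  -0.65570392  0.40349057] [-3.11741670e+00 -3.72357812e-01  2.59527812e-04] 0.9992220906639909
```

View pics/top0.png

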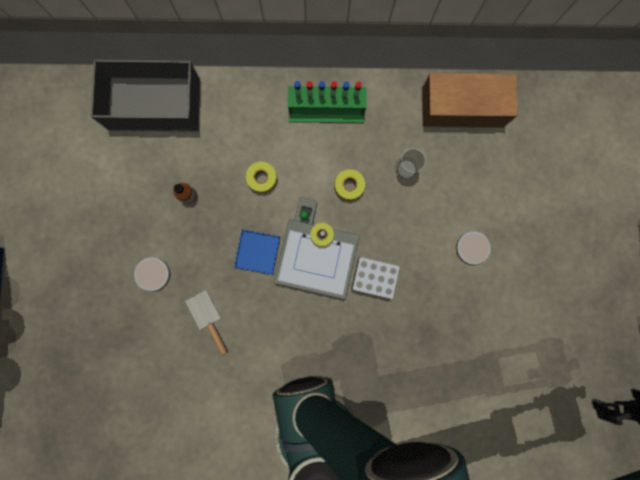

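View pics/side0.png

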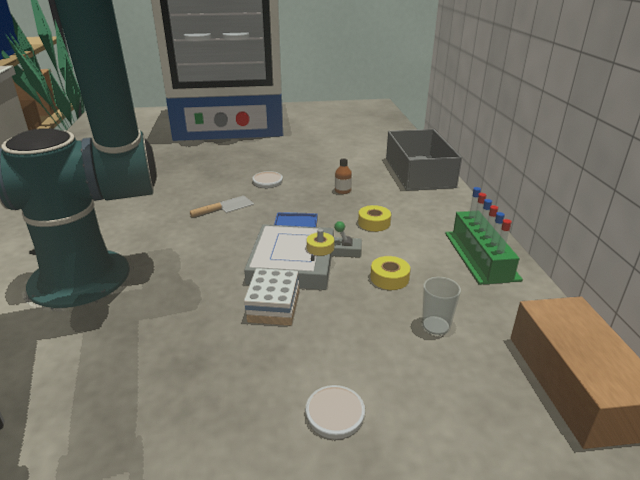

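The top view shows three yellow rolls: (261,177) and (350,184) lie on the bench and are larger, and (322,234) stands round the post on the light box. I choose the last. The tray is at (258,252), on the left; the stack is at (376,278), on the right; the lever knob is at (305,214). The side view agrees, with the roll on the post at (320,243) and the knob at (340,227).

Run:
```python
from h import *
c=dict(np.load('top0.npz')); im=c['pixels']
cr=cv2.resize(im[190:310,225:415],None,fx=4.2,fy=4.2,interpolation=cv2.INTER_CUBIC)
cv2.imwrite('pics/crop.png',cv2.cvtColor(cr,cv2.COLOR_RGB2BGR))
hsv=cv2.cvtColor(im,cv2.COLOR_RGB2HSV)
def cont(m,n=1,amin=8):
    cs,_=cv2.findContours(m.astype(np.uint8),cv2.RETR_EXTERNAL,cv2.CHAIN_APPROX_NONE)
    return [k for k in sorted(cs,key=cv2.contourArea)[::-1] if cv2.contourArea(k)>amin][:n]
def rectw(k,z):
    p=np.array([ray(c,q[0],z)[:2] for q in k],np.float32)*1000
    return cv2.minAreaRect(p)
h,s,v=[hsv[...,i].astype(int) for i in range(3)]
reg=np.zeros(h.shape,bool);reg[190:310,225:415]=1
k=cont((h>100)&(h<125)&(s>120)&reg&(np.arange(640)[None]<282))[0];print('tray z12',rectw(k,.012))
for k in cont((h>22)&(h<35)&(s>120)&reg&(v>100),3): print('tape z67',rectw(k,.067),cv2.boundingRect(k))
k=cont((h>45)&(h<85)&(s>80)&reg)[0];print('knob',cv2.boundingRect(k),rectw(k,.066))
w=(v>140)&(s<60)&reg
for k in cont(w,3,200):
    print('white',cv2.boundingRect(k),cv2.contourArea(k),'z42',rectw(k,.042),'z56',rectw(k,.056))
k=cont(w&(np.arange(640)[None]>352),1,200)[0];print(np.array(cv2.boxPoints(cv2.minAreaRect(k))).round(1).tolist())
```

```text
tray z12 ((498.58575439453125, 172.30393981933594), (107.23846435546875, 107.70138549804688), 79.5360107421875)
tape z67 ((542.9318237304688, -8.527639389038086), (59.51597595214844, 59.10224151611328), 0.37340596318244934) (311, 223, 23, 23)
tape z67 ((651.25244140625, -82.80411529541016), (24.8068904876709, 73.42770385742188), 0.4657021462917328) (336, 190, 28, 10)
knob (300, 210, 9, 10) ((596.3609008789062, 40.938255310058594), (23.118738174438477, 21.090715408325195), 45.11410903930664)
white (278, 231, 76, 64) 3078.0 z42 ((468.94140625, 7.820182800292969), (181.16729736328125, 141.4759063720703), 77.29252624511719) z56 ((468.1199645996094, 7.8534393310546875), (179.0454864501953, 139.81893920898438), 77.29254150390625)
white (353, 257, 46, 42) 1272.0 z42 ((428.4508972167969, -156.1883544921875), (110.54734802246094, 91.02056884765625), 76.89190673828125) z56 ((428.1036682128906, -154.23426818847656), (109.25262451171875, 89.9544906616211), 76.89190673828125)
[[352.20001220703125, 288.79998779296875], [359.8999938964844, 256.29998779296875], [399.70001220703125, 265.70001220703125], [392.0, 298.20001220703125]]
```

View pics/crop.png

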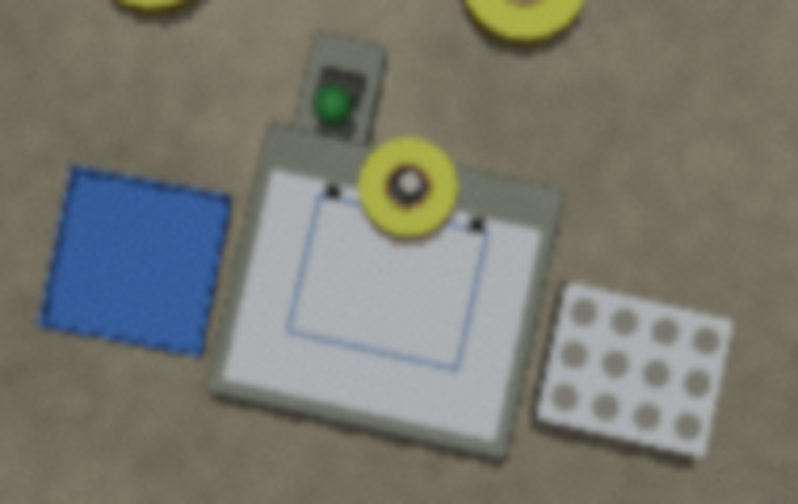

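The crop confirms the small roll is round the post (post top near (322,234)). The stops are near (304,235) and (338.5,243.5), and the outline is inside the white top.

```bash
cat >> h.py <<'E'
def go(p,z,yaw,verbose=1):
    """tool deltas (mm, rad) to TCP xy=p (mm), z (mm), tool-x yaw (rad): turn first, then shift"""
    s=bot.read_state(); from scipy.spatial.transform import Rotation as Ro
    R=Ro.from_rotvec(s['tcp_rot']).as_matrix(); y0=np.arctan2(R[1,0],R[0,0]); x=np.array(s['tool_pos'])*1000
    d=np.array([p[0]-x[0],p[1]-x[1]]); a=np.array([np.cos(yaw),np.sin(yaw)]); b=np.array([np.sin(yaw),-np.cos(yaw)])
    print('t%.2f'%s['time'],'turn %.3f'%(y0-yaw),'dx %.1f dy %.1f dz %.1f'%(d@a,d@b,x[2]-z),'F',np.round(s['wrist_force'],1),'w%.2f'%s['width'],'tilt',R[:2,2].round(3))
E
python3 - <<'E'
from h import *
c=dict(np.load('top0.npz')); d=dict(np.load('side0.npz')); im=c['pixels']
print('post',ray(c,(322.2,233.8),.092)[:2],'stops',ray(c,(304.,235.3),.051)[:2],ray(c,(338.5,243.4),.051)[:2])
for q in [(487,232),(458,369),(290,331),(320,194)]: print('outl',ray(c,(225+q[0]/4.2,190+q[1]/4.2),.042)[:2].round(4))
for n,k in(('top',c),('side',d)):
    p=k['pixels'];hs=cv2.cvtColor(p,cv2.COLOR_RGB2HSV); m=cv2.inRange(hs,(20,110,90),(36,255,255))
    N,_,st,ce=cv2.connectedComponentsWithStats(m); print(n,[(st[i].tolist(),ce[i].round(1).tolist()) for i in range(1,N) if st[i][4]>40])
yaw=np.radians(-12.8);u=np.array([np.cos(yaw),np.sin(yaw)])
go((543,-8.5),330,np.radians(33))
E
```

```text
post [ 0.54031815 -0.00862176] stops [0.54096729 0.04016959] [ 0.51937369 -0.05373495]
outl [ 0.5153 -0.0609]
outl [ 0.4261 -0.0422]
outl [0.4502 0.0667]
outl [0.5395 0.0481]
top [([246, 162, 31, 30, 616], [260.6, 176.6]), ([335, 169, 30, 31, 620], [349.4, 184.1]), ([311, 223, 23, 23, 366], [321.9, 234.0])]
side [([358, 205, 33, 27, 643], [374.1, 218.5]), ([307, 233, 27, 23, 453], [320.2, 244.5]), ([371, 256, 39, 34, 980], [389.7, 273.3])]
t0.10 turn -0.338 dx 674.6 dy -333.6 dz 73.5 F [ 0.4 -0.4  0.4] w1.00 tilt [-0.     0.002]
```

Call:
drive_tool([
  {"delta_pos": [0, 0, 0], "turn": -0.113, "jaw": 1},
  {"delta_pos": [0, 0, 0], "turn": -0.113, "jaw": 1},
  {"delta_pos": [0, 0, 0], "turn": -0.112, "jaw": 1},
  {"delta_pos": [30, -15, 0], "turn": 0, "jaw": 1},
  {"delta_pos": [35, -17.3, 0], "turn": 0, "jaw": 1},
  {"delta_pos": [35, -17.3, 0], "turn": 0, "jaw": 1},
  {"delta_pos": [35, -17.3, 0], "turn": 0, "jaw": 1},
  {"delta_pos": [35, -17.3, 0], "turn": 0, "jaw": 1},
])

```text
time: 0.77
tool_pos: [0.2561, -0.4911, 0.4039]
tcp_rot: [-3.011, -0.891, 0.0]
wrist_force: [1.1, -0.3, 0.3]
width: 1.0
grip_force: 0.0
```

Call:
drive_tool([
  {"delta_pos": [35, -17.3, 0], "turn": 0, "jaw": 1},
  {"delta_pos": [35, -17.3, 0], "turn": 0, "jaw": 1},
  {"delta_pos": [35, -17.3, 0], "turn": 0, "jaw": 1},
  {"delta_pos": [35, -17.3, 0], "turn": 0, "jaw": 1},
  {"delta_pos": [35, -17.3, 0], "turn": 0, "jaw": 1},
  {"delta_pos": [35, -17.3, 0], "turn": 0, "jaw": 1},
  {"delta_pos": [35, -17.3, 0], "turn": 0, "jaw": 1},
  {"delta_pos": [35, -17.3, 0], "turn": 0, "jaw": 1},
])

```text
time: 1.43
tool_pos: [0.4155, -0.2224, 0.4044]
tcp_rot: [-3.012, -0.892, 0.0]
wrist_force: [1.1, -0.6, -1.0]
width: 1.0
grip_force: 0.0
```

Run:
```python
from h import *
go((542.5,-9),330,np.radians(33))
```

```text
t1.43 turn -0.000 dx 222.7 dy -109.8 dz 74.4 F [ 1.1 -0.6 -1. ] w1.00 tilt [-0.  0.]
```

Call:
drive_tool([
  {"delta_pos": [35, -17.3, 0], "turn": 0, "jaw": 1},
  {"delta_pos": [35, -17.3, 0], "turn": 0, "jaw": 1},
  {"delta_pos": [35, -17.3, 0], "turn": 0, "jaw": 1},
  {"delta_pos": [35, -17.3, 0], "turn": 0, "jaw": 1},
  {"delta_pos": [35, -17.3, 20], "turn": 0, "jaw": 1},
  {"delta_pos": [35, -17.3, 15], "turn": 0, "jaw": 1},
  {"delta_pos": [12, -5, 20], "turn": 0, "jaw": 1},
  {"delta_pos": [0, 0, 20], "turn": 0, "jaw": 1},
])

```text
time: 2.1
tool_pos: [0.5426, -0.0109, 0.3301]
tcp_rot: [-3.01, -0.898, -0.003]
wrist_force: [-0.4, -0.4, -0.5]
width: 1.002
grip_force: 0.0
```

Call:
drive_tool([
  {"delta_pos": [0, 0, 0], "turn": 0, "jaw": 1},
  {"delta_pos": [0, 0, 0], "turn": 0, "jaw": 1},
  {"delta_pos": [0, 0, 0], "turn": 0, "jaw": 1},
])

```text
time: 2.35
tool_pos: [0.5412, -0.0143, 0.3313]
tcp_rot: [3.012, 0.891, 0.0]
wrist_force: [0.3, -0.1, 0.1]
width: 0.999
grip_force: 0.0
```

Run:
```python
from h import *
go((542.5,-9),218,np.radians(33))
c=cam('side');save(c,'s1')
cv2.imwrite('pics/s1c.png',cv2.cvtColor(cv2.resize(c['pixels'][90:310,220:440],None,fx=2.6,fy=2.6),cv2.COLOR_RGB2BGR))
```

```text
t2.35 turn -0.001 dx 4.0 dy -3.7 dz 113.3 F [ 0.3 -0.1  0.1] w1.00 tilt [ 0. -0.]
```

View pics/s1c.png

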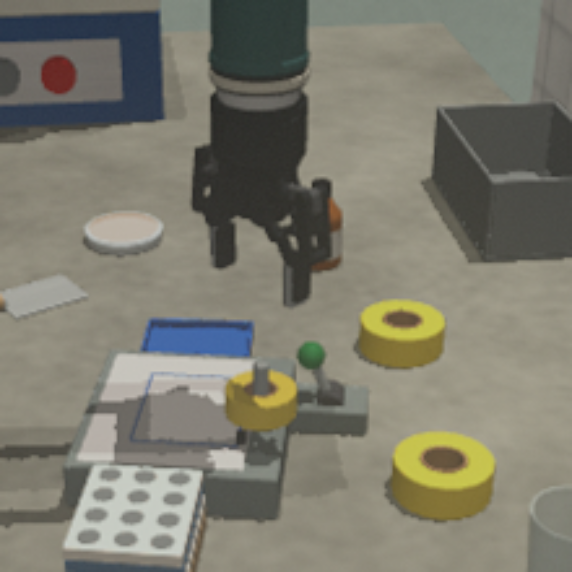

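The gripper is open above the roll on the post, with fingertips at side pixels near (306,192) and (334,205). It is well placed, so I descend.

Call:
drive_tool([
  {"delta_pos": [4, -4, 20], "turn": 0, "jaw": 1},
  {"delta_pos": [0, 0, 20], "turn": 0, "jaw": 1},
  {"delta_pos": [0, 0, 20], "turn": 0, "jaw": 1},
  {"delta_pos": [0, 0, 20], "turn": 0, "jaw": 1},
  {"delta_pos": [0, 0, 16], "turn": 0, "jaw": 1},
  {"delta_pos": [0, 0, 10], "turn": 0, "jaw": 1},
  {"delta_pos": [0, 0, 7], "turn": 0, "jaw": 1},
  {"delta_pos": [0, 0, 0], "turn": 0, "jaw": 1},
])

```text
time: 3.07
tool_pos: [0.5421, -0.0089, 0.2174]
tcp_rot: [-3.012, -0.891, 0.001]
wrist_force: [-0.9, 0.1, -0.2]
width: 0.998
grip_force: 0.0
```

Call:
drive_tool([
  {"delta_pos": [0, 0, 0], "turn": 0, "jaw": 0.5},
  {"delta_pos": [0, 0, 0], "turn": 0, "jaw": 0.3},
  {"delta_pos": [0, 0, 0], "turn": 0, "jaw": 0.2},
  {"delta_pos": [0, 0, 0], "turn": 0, "jaw": 0.2},
  {"delta_pos": [0, 0, 0], "turn": 0, "jaw": 0.2},
  {"delta_pos": [0, 0, 0], "turn": 0, "jaw": 0.2},
  {"delta_pos": [0, 0, 0], "turn": 0, "jaw": 0.2},
  {"delta_pos": [0, 0, 0], "turn": 0, "jaw": 0.2},
], grip_force=30)

```text
time: 3.73
tool_pos: [0.5433, -0.0085, 0.2196]
tcp_rot: [3.011, 0.892, 0.005]
wrist_force: [-0.1, -1.7, 6.5]
width: 0.73
grip_force: 33.3
```

Run:
```python
from h import *
go((542.5,-9),218,np.radians(33)); print(bot.read_state()['grip_force'])
```

```text
t3.73 turn -0.000 dx -1.0 dy -0.0 dz 1.6 F [-0.1 -1.7  6.5] w0.73 tilt [ 0.003 -0.   ]
33.31524610519409
```

Call:
drive_tool([
  {"delta_pos": [0, 0, -6], "turn": 0, "jaw": 0.2},
  {"delta_pos": [0, 0, -12], "turn": 0, "jaw": 0.2},
  {"delta_pos": [0, 0, -16], "turn": 0, "jaw": 0.2},
  {"delta_pos": [0, 0, -16], "turn": 0, "jaw": 0.2},
  {"delta_pos": [0, 0, -16], "turn": 0, "jaw": 0.2},
  {"delta_pos": [0, 0, -12], "turn": 0, "jaw": 0.2},
  {"delta_pos": [0, 0, -6], "turn": 0, "jaw": 0.2},
  {"delta_pos": [0, 0, 0], "turn": 0, "jaw": 0.2},
])

```text
time: 4.4
tool_pos: [0.543, -0.0084, 0.304]
tcp_rot: [3.011, 0.892, 0.006]
wrist_force: [-0.0, 0.1, -1.2]
width: 0.729
grip_force: 33.0
```

Call:
drive_tool([
  {"delta_pos": [5, -14, 0], "turn": 0, "jaw": 0.2},
  {"delta_pos": [9, -26, 0], "turn": 0, "jaw": 0.2},
  {"delta_pos": [11, -32, 0], "turn": 0, "jaw": 0.2},
  {"delta_pos": [11, -32, 0], "turn": 0, "jaw": 0.2},
  {"delta_pos": [11, -32, 0], "turn": 0, "jaw": 0.2},
  {"delta_pos": [9, -26, 0], "turn": 0, "jaw": 0.2},
  {"delta_pos": [6, -14, 0], "turn": 0, "jaw": 0.2},
  {"delta_pos": [0, 0, 0], "turn": 0, "jaw": 0.2},
])

```text
time: 5.07
tool_pos: [0.4972, 0.1754, 0.3007]
tcp_rot: [-3.01, -0.897, 0.003]
wrist_force: [-0.3, -0.4, -0.3]
width: 0.724
grip_force: 33.0
```

Run:
```python
from h import *
go((498.6,172.3),180,np.radians(33)); print(bot.read_state()['grip_force'])
c=cam('side')
cv2.imwrite('pics/s2c.png',cv2.cvtColor(cv2.resize(c['pixels'][90:310,200:420],None,fx=2.6,fy=2.6),cv2.COLOR_RGB2BGR))
```

```text
t5.07 turn 0.003 dx -0.6 dy 3.4 dz 120.7 F [-0.3 -0.4 -0.3] w0.72 tilt [-0.002  0.001]
33.033868577331305
```

View pics/s2c.png

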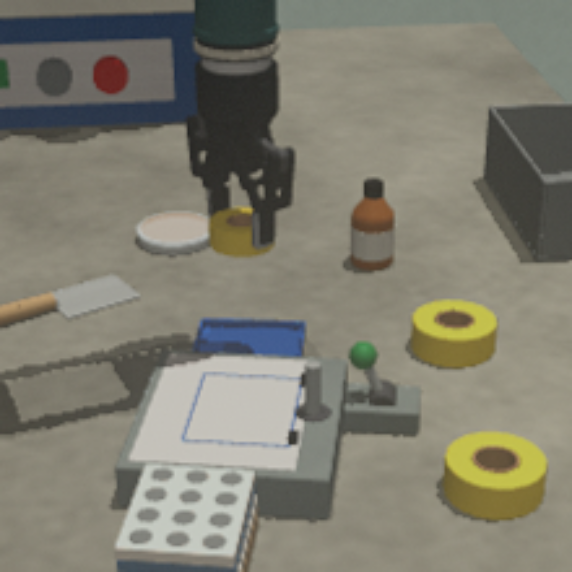

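The roll is in the gripper, seen near (293,180) in the side view, above and behind the tray. I lower it into the tray.

Call:
drive_tool([
  {"delta_pos": [0, 1, 10], "turn": 0, "jaw": 0.2},
  {"delta_pos": [0, 0, 20], "turn": 0, "jaw": 0.2},
  {"delta_pos": [0, 0, 20], "turn": 0, "jaw": 0.2},
  {"delta_pos": [0, 0, 20], "turn": 0, "jaw": 0.2},
  {"delta_pos": [0, 0, 20], "turn": 0, "jaw": 0.2},
  {"delta_pos": [0, 0, 15], "turn": 0, "jaw": 0.2},
  {"delta_pos": [0, 0, 8], "turn": 0, "jaw": 0.2},
  {"delta_pos": [0, 0, 0], "turn": 0, "jaw": 0.2},
])

```text
time: 5.78
tool_pos: [0.4977, 0.1705, 0.1858]
tcp_rot: [3.013, 0.89, -0.009]
wrist_force: [0.6, -0.1, 0.3]
width: 0.727
grip_force: 33.0
```

Call:
drive_tool([
  {"delta_pos": [0, 0, 3], "turn": 0, "jaw": 0.2},
  {"delta_pos": [0, 0, 0], "turn": 0, "jaw": 0.2},
  {"delta_pos": [0, 0, 0], "turn": 0, "jaw": 0.2},
])

```text
time: 6.03
tool_pos: [0.4997, 0.172, 0.1866]
tcp_rot: [3.012, 0.891, 0.003]
wrist_force: [0.0, 0.1, -0.3]
width: 0.722
grip_force: 33.0
```

Run:
```python
from h import *
go((498.6,172.3),181,np.radians(33)); print(bot.read_state()['grip_force'])
```

```text
t6.03 turn -0.001 dx -0.8 dy -0.8 dz 5.6 F [ 0.   0.1 -0.3] w0.72 tilt [0.002 0.   ]
33.03588895127177
```

Call:
drive_tool([
  {"delta_pos": [0, 0, 3], "turn": 0, "jaw": 0.2},
  {"delta_pos": [0, 0, 2], "turn": 0, "jaw": 0.2},
  {"delta_pos": [0, 0, 0], "turn": 0, "jaw": 0.2},
  {"delta_pos": [0, 0, 0], "turn": 0, "jaw": 0.2},
])

```text
time: 6.37
tool_pos: [0.4989, 0.1722, 0.1808]
tcp_rot: [3.012, 0.892, 0.0]
wrist_force: [0.6, -0.8, 0.5]
width: 0.726
grip_force: 33.0
```

Call:
drive_tool([
  {"delta_pos": [0, 0, 0], "turn": 0, "jaw": 0.6},
  {"delta_pos": [0, 0, 0], "turn": 0, "jaw": 0.8},
  {"delta_pos": [0, 0, 0], "turn": 0, "jaw": 0.9},
  {"delta_pos": [0, 0, 0], "turn": 0, "jaw": 0.9},
  {"delta_pos": [0, 0, 0], "turn": 0, "jaw": 0.9},
])

```text
time: 6.78
tool_pos: [0.4991, 0.1722, 0.1808]
tcp_rot: [-3.012, -0.892, -0.0]
wrist_force: [0.4, -0.5, -0.6]
width: 0.948
grip_force: 0.0
```

Call:
drive_tool([
  {"delta_pos": [0, 0, -10], "turn": 0, "jaw": 0.9},
  {"delta_pos": [0, 0, -20], "turn": 0, "jaw": 0.9},
  {"delta_pos": [0, 0, -30], "turn": 0, "jaw": 0.9},
  {"delta_pos": [0, 0, -30], "turn": 0, "jaw": 0.9},
  {"delta_pos": [0, 0, -20], "turn": 0, "jaw": 0.9},
  {"delta_pos": [0, 0, -10], "turn": 0, "jaw": 0.9},
  {"delta_pos": [0, 0, 0], "turn": 0, "jaw": 0.9},
])

```text
time: 7.37
tool_pos: [0.5003, 0.1725, 0.3044]
tcp_rot: [3.012, 0.892, 0.01]
wrist_force: [0.7, 0.0, 1.0]
width: 0.949
grip_force: 0.0
```

Run:
```python
from h import *
b=np.radians(-12.6);u=np.array([np.cos(b),np.sin(b)]);v=np.array([-np.sin(b),np.cos(b)])
O=np.array([482.8,2.9]);T=np.array([428.1,-154.2])
d=T-O;print('tile in outline frame',d@u,d@v)
# tile yaw -13.1: target behind right edge, 11 finger half + 14 clearance
go(T-v*(55+11+14),320,b)
c=cam('side')
cv2.imwrite('pics/s3c.png',cv2.cvtColor(cv2.resize(c['pixels'][90:310,200:420],None,fx=2.6,fy=2.6),cv2.COLOR_RGB2BGR))
```

```text
tile in outline frame -19.11234365465264 -165.2489586049681
t7.37 turn 0.796 dx 0.8 dy 414.6 dz -15.6 F [0.7 0.  1. ] w0.95 tilt [0.006 0.002]
```

View pics/s3c.png

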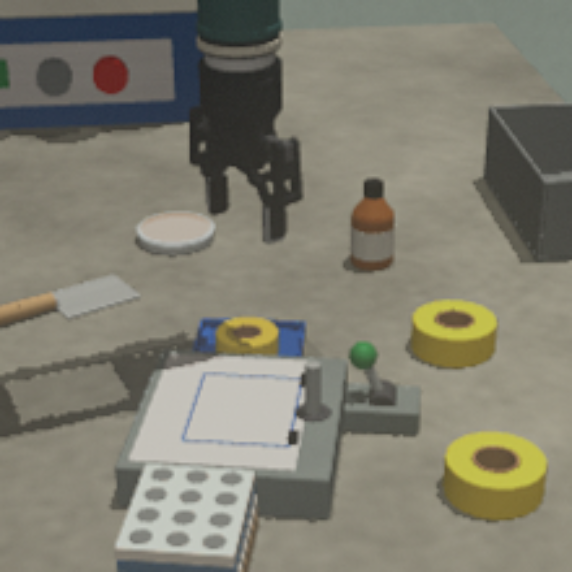

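The roll lies flat in the tray, near (295,218) in the side view, and the tiles are untouched. Next I go to the right of the stack.

Call:
drive_tool([
  {"delta_pos": [0, 0, 0], "turn": -0.111, "jaw": 0},
  {"delta_pos": [0, 0, 0], "turn": -0.111, "jaw": -0.3},
  {"delta_pos": [0, 0, 0], "turn": -0.111, "jaw": -0.3},
  {"delta_pos": [0, 0, 0], "turn": -0.111, "jaw": -0.3},
  {"delta_pos": [0, 0, 0], "turn": -0.111, "jaw": -0.3},
  {"delta_pos": [0, 0, 0], "turn": -0.11, "jaw": -0.3},
  {"delta_pos": [0, 0, 0], "turn": -0.11, "jaw": -0.3},
  {"delta_pos": [-24, 0, 0], "turn": 0, "jaw": -0.3},
])

```text
time: 8.08
tool_pos: [0.4936, 0.1504, 0.2986]
tcp_rot: [-2.443, -1.971, 0.002]
wrist_force: [0.6, -1.0, 0.7]
width: 0.349
grip_force: 0.0
```

Call:
drive_tool([
  {"delta_pos": [-35, 0, 0], "turn": 0, "jaw": -0.3},
  {"delta_pos": [-40, 0, 0], "turn": 0, "jaw": -0.3},
  {"delta_pos": [-40, 0, 0], "turn": 0, "jaw": -0.3},
  {"delta_pos": [-40, 0, 0], "turn": 0, "jaw": -0.3},
  {"delta_pos": [-40, 0, 0], "turn": 0, "jaw": -0.3},
  {"delta_pos": [-40, 0, 0], "turn": 0, "jaw": -0.3},
  {"delta_pos": [-40, 0, 0], "turn": 0, "jaw": -0.3},
  {"delta_pos": [-40, 0, 0], "turn": 0, "jaw": -0.3},
])

```text
time: 8.75
tool_pos: [0.4232, -0.1599, 0.2986]
tcp_rot: [-2.449, -1.962, 0.003]
wrist_force: [0.4, 0.5, 0.2]
width: 0.347
grip_force: 0.0
```

Call:
drive_tool([
  {"delta_pos": [-40, 0, 0], "turn": 0, "jaw": -0.3},
  {"delta_pos": [-25, 0, 0], "turn": 0, "jaw": -0.3},
  {"delta_pos": [-10, 0, 0], "turn": 0, "jaw": -0.3},
  {"delta_pos": [0, 0, 0], "turn": 0, "jaw": -0.3},
  {"delta_pos": [0, 0, 0], "turn": 0, "jaw": -0.3},
  {"delta_pos": [0, 0, 0], "turn": 0, "jaw": -0.3},
])

```text
time: 9.25
tool_pos: [0.4085, -0.2306, 0.2997]
tcp_rot: [-2.449, -1.963, 0.0]
wrist_force: [0.2, 0.1, -0.6]
width: 0.349
grip_force: 0.0
```

Run:
```python
from h import *
go((410.6,-232.3),220,np.radians(77.4))
```

```text
t9.25 turn 0.001 dx -1.2 dy 2.4 dz 79.7 F [ 0.2  0.1 -0.6] w0.35 tilt [-0.002  0.002]
```

Call:
drive_tool([
  {"delta_pos": [-1, 2, 15], "turn": 0, "jaw": -0.3},
  {"delta_pos": [0, 0, 20], "turn": 0, "jaw": -0.3},
  {"delta_pos": [0, 0, 20], "turn": 0, "jaw": -0.3},
  {"delta_pos": [0, 0, 15], "turn": 0, "jaw": -0.3},
  {"delta_pos": [0, 0, 8], "turn": 0, "jaw": -0.3},
  {"delta_pos": [0, 0, 0], "turn": 0, "jaw": -0.3},
  {"delta_pos": [0, 0, 0], "turn": 0, "jaw": -0.3},
  {"delta_pos": [0, 0, 0], "turn": 0, "jaw": -0.3},
])

```text
time: 9.92
tool_pos: [0.4111, -0.2331, 0.2237]
tcp_rot: [2.45, 1.965, 0.001]
wrist_force: [0.4, 0.7, -1.3]
width: 0.349
grip_force: 0.0
```

Run:
```python
from h import *
go((410.6,-232.3),220,np.radians(77.4))
c=cam('side'); x0,y0,w,h=200,220,160,120
s=bot.read_state();p=np.array(s['tool_pos']);u=np.array([.976,-.218])
im=cv2.resize(c['pixels'][y0:y0+h,x0:x0+w],None,fx=5,fy=5)
for sg in(-1,1):
  for z,col in((.045,(255,0,0)),(.053,(0,255,0)),(.061,(255,0,255))):
    q=proj(c,[*(p[:2]+sg*u*.0225-np.array([.218,.976])*.011),z]); q=(q-[x0,y0])*5
    cv2.circle(im,tuple(int(a) for a in q),4,col,-1)
cv2.imwrite('pics/s4.png',cv2.cvtColor(im,cv2.COLOR_RGB2BGR))
```

```text
t9.92 turn 0.001 dx 0.6 dy -0.7 dz 3.7 F [ 0.4  0.7 -1.3] w0.35 tilt [ 0.001 -0.001]
```

View pics/s4.png

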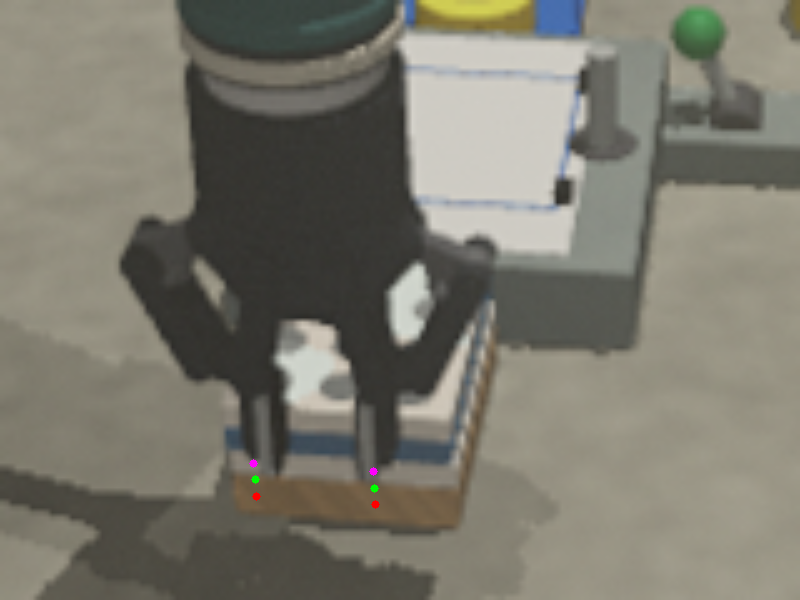

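The crop shows the two fingers behind the right edge of the tile, with tips at about z 56 mm (between the pink marks and just below). I lower 6.5 mm and push.

Call:
drive_tool([
  {"delta_pos": [0, 0, 6.5], "turn": 0, "jaw": -0.3},
  {"delta_pos": [0, 0, 0], "turn": 0, "jaw": -0.3},
  {"delta_pos": [4, 0, 0], "turn": 0, "jaw": -0.3},
  {"delta_pos": [4, 0, 0], "turn": 0, "jaw": -0.3},
  {"delta_pos": [4, 0, 0], "turn": 0, "jaw": -0.3},
  {"delta_pos": [4, 0, 0], "turn": 0, "jaw": -0.3},
  {"delta_pos": [4, 0, 0], "turn": 0, "jaw": -0.3},
  {"delta_pos": [4, 0, 0], "turn": 0, "jaw": -0.3},
])

```text
time: 10.63
tool_pos: [0.4158, -0.2098, 0.2164]
tcp_rot: [2.451, 1.964, -0.001]
wrist_force: [-0.2, -3.2, 0.4]
width: 0.346
grip_force: 1.2
```

```bash
cat >> h.py <<'E'
def tile(c,z=.056):
    im=c['pixels'];hs=cv2.cvtColor(im,cv2.COLOR_RGB2HSV)
E
python3 - <<'E'
from h import *
go((410.6,-232.3),217,np.radians(77.4))
c=cam('side'); x0,y0,w,h=200,220,160,120
cv2.imwrite('pics/s5.png',cv2.cvtColor(cv2.resize(c['pixels'][y0:y0+h,x0:x0+w],None,fx=5,fy=5),cv2.COLOR_RGB2BGR))
E
```

```text
t10.63 turn 0.000 dx -23.1 dy -0.2 dz -0.6 F [-0.2 -3.2  0.4] w0.35 tilt [ 0.    -0.001]
```

View pics/s5.png

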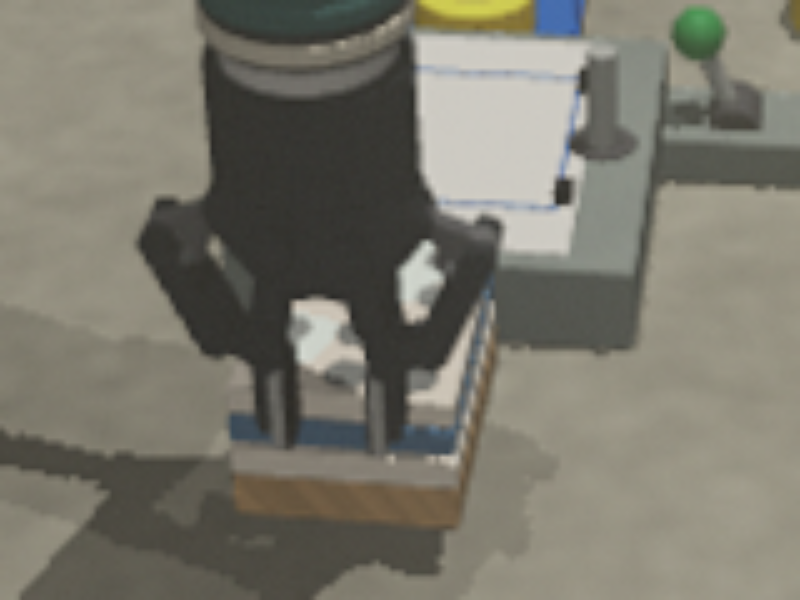

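Run:
```python
from h import *
d=dict(np.load('side0.npz'));c=cam('side')
for im in(d['pixels'],c['pixels']):
    # columns: vertical profile of hue/sat at the stack's right face
    hs=cv2.cvtColor(im,cv2.COLOR_RGB2HSV).astype(int)
    for u in(248,263,270,284,289):
        col=hs[285:328,u]; b=np.where((col[:,0]>95)&(col[:,0]<125)&(col[:,1]>70))[0]+285
        w=np.where((col[:,0]<20)&(col[:,1]>70))[0]+285
        print(u,'blue',b.min() if len(b) else None,b.max() if len(b) else None,'wood',w.min() if len(w) else None,w.max() if len(w) else None)
    print()
```

```text
248 blue None None wood 315 321
263 blue None None wood 316 322
270 blue None None wood 317 323
284 blue None None wood 318 324
289 blue None None wood 318 324

248 blue 306 306 wood 315 322
263 blue 305 305 wood 316 323
270 blue 305 308 wood 316 323
284 blue None None wood 318 324
289 blue 306 306 wood 318 325
```

Run:
```python
from h import *
d=dict(np.load('side0.npz'));c=cam('side')
a=d['pixels'].astype(int);b=c['pixels'].astype(int)
for u in(250,269,287):
  print(u)
  for r in range(296,320): print(r,a[r,u-1:u+2].mean(0).round().astype(int),b[r,u-1:u+2].mean(0).round().astype(int))
for y in(-.205,-.2): print(proj(c,[.4,y,.044]),proj(c,[.4,y,.032]))
```

```text
250
296 [143 145 138] [102  98  90]
297 [141 143 136] [100  96  88]
298 [163 167 159] [101  97  88]
299 [193 197 189] [100  96  88]
300 [200 203 193] [104 100  91]
301 [161 160 149] [108 103  94]
302 [127 121 109] [81 80 76]
303 [129 123 113] [59 68 75]
304 [132 126 114] [60 71 78]
305 [101 103 101] [63 74 83]
306 [71 81 89] [62 75 85]
307 [69 80 88] [61 76 86]
308 [70 80 88] [107 104  99]
309 [66 78 87] [119 112 102]
310 [119 116 109] [131 125 114]
311 [133 126 115] [135 129 118]
312 [130 124 113] [133 126 115]
313 [130 125 114] [133 128 117]
314 [117 110  98] [119 113 100]
315 [110  95  76] [108  92  72]
316 [108  91  69] [106  88  64]
317 [104  88  67] [105  87  64]
318 [105  89  69] [106  87  65]
319 [107  91  69] [109  90  66]
269
296 [129 130 124] [93 93 88]
297 [130 131 125] [109 104  95]
298 [130 131 124] [119 113 104]
299 [136 135 128] [130 124 113]
300 [186 190 181] [134 128 117]
301 [202 207 198] [134 127 116]
302 [168 168 158] [135 129 117]
303 [132 126 114] [110 108 101]
304 [130 124 113] [72 79 85]
305 [132 125 114] [63 75 86]
306 [113 112 105] [64 77 86]
307 [81 88 91]
[... 534 characters left out ...]
71 158]
301 [198 203 194] [141 136 124]
302 [199 204 197] [133 127 115]
303 [187 185 175] [136 129 117]
304 [151 144 131] [122 117 107]
305 [130 124 114] [ 97 113 126]
306 [131 125 114] [ 74  94 109]
307 [127 122 112] [66 77 87]
308 [94 97 97] [65 77 87]
309 [70 80 88] [64 76 86]
310 [69 79 86] [75 81 84]
311 [68 78 86] [177 169 156]
312 [78 85 89] [161 154 142]
313 [121 117 109] [132 125 115]
314 [133 126 115] [135 128 117]
315 [130 125 114] [134 129 118]
316 [133 127 117] [137 132 121]
317 [119 108  92] [118 108  93]
318 [111  93  72] [109  91  68]
319 [112  94  73] [114  94  70]
[258.14528138 307.60084008] [258.51848401 312.46010761]
[258.10398193 305.96295062] [258.47578398 310.8109186 ]
```

The mid (blue) tile has been dragged about 6 mm along with the top one, so the tips are probably catching it. I back off, raise 4.5 mm and try a short push while measuring.

Call:
drive_tool([
  {"delta_pos": [-3, 0, 0], "turn": 0, "jaw": -0.3},
  {"delta_pos": [-2, 0, -4.5], "turn": 0, "jaw": -0.3},
  {"delta_pos": [0, 0, 0], "turn": 0, "jaw": -0.3},
  {"delta_pos": [3, 0, 0], "turn": 0, "jaw": -0.3},
  {"delta_pos": [3, 0, 0], "turn": 0, "jaw": -0.3},
  {"delta_pos": [3, 0, 0], "turn": 0, "jaw": -0.3},
  {"delta_pos": [3, 0, 0], "turn": 0, "jaw": -0.3},
  {"delta_pos": [0, 0, 0], "turn": 0, "jaw": -0.3},
])

```text
time: 11.45
tool_pos: [0.4173, -0.2026, 0.2208]
tcp_rot: [2.451, 1.965, 0.0]
wrist_force: [0.7, -1.0, 0.3]
width: 0.351
grip_force: 0.2
```

```bash
cat > m.py <<'E'
from h import *
def edges(a,us=(250,287)):
    """sub-pixel rows of blue top and bottom boundary on the stack's right face"""
    for u in us:
        q=a[280:322,u-1:u+2].astype(float).mean(1); f=q[:,2]-q[:,0]   # >0 blue, <0 white/wood
        i=np.where(f>0)[0]
        if len(i)==0: print(u,'none'); continue
        lo,hi=i[0],i[-1]; t=lo-f[lo]/(f[lo]-f[lo-1]); b=hi+f[hi]/(f[hi]-f[hi+1])
        print(u,'top %.2f bottom %.2f'%(t+280,b+280))
E
python3 - <<'E'
from m import *
edges(dict(np.load('side0.npz'))['pixels'],(250,269,287)); go((410.6,-232.3),217,np.radians(77.4)); c=cam('side');edges(c['pixels'],(250,269,287))
E
```

```text
250 top 305.02 bottom 309.66
269 top 306.44 bottom 310.98
287 top 307.81 bottom 312.46
t11.45 turn 0.000 dx -30.4 dy -0.1 dz 3.8 F [ 0.7 -1.   0.3] w0.35 tilt [ 0. -0.]
250 top 300.24 bottom 307.76
269 top 302.16 bottom 309.12
287 top 302.23 bottom 310.40
```

Now only the top tile moves and the mid tile stays where it is. I continue the push.

Call:
drive_tool([
  {"delta_pos": [5, 0, 0], "turn": 0, "jaw": -0.3},
  {"delta_pos": [7, 0, 0], "turn": 0, "jaw": -0.3},
  {"delta_pos": [7, 0, 0], "turn": 0, "jaw": -0.3},
  {"delta_pos": [7, 0, 0], "turn": 0, "jaw": -0.3},
  {"delta_pos": [7, 0, 0], "turn": 0, "jaw": -0.3},
  {"delta_pos": [7, 0, 0], "turn": 0, "jaw": -0.3},
  {"delta_pos": [7, 0, 0], "turn": 0, "jaw": -0.3},
  {"delta_pos": [7, 0, 0], "turn": 0, "jaw": -0.3},
])

```text
time: 12.17
tool_pos: [0.4291, -0.1495, 0.2208]
tcp_rot: [2.451, 1.965, -0.0]
wrist_force: [-0.8, -2.2, 1.8]
width: 0.347
grip_force: 1.2
```

Call:
drive_tool([
  {"delta_pos": [7, 0, 0], "turn": 0, "jaw": -0.3},
  {"delta_pos": [7, 0, 0], "turn": 0, "jaw": -0.3},
  {"delta_pos": [7, 0, 0], "turn": 0, "jaw": -0.3},
  {"delta_pos": [7, 0, 0], "turn": 0, "jaw": -0.3},
  {"delta_pos": [7, 0, 0], "turn": 0, "jaw": -0.3},
  {"delta_pos": [7, 0, 0], "turn": 0, "jaw": -0.3},
  {"delta_pos": [5, 0, 0], "turn": 0, "jaw": -0.3},
  {"delta_pos": [0, 0, 0], "turn": 0, "jaw": -0.3},
])

```text
time: 12.83
tool_pos: [0.4392, -0.1033, 0.2204]
tcp_rot: [-2.45, -1.964, -0.0]
wrist_force: [-0.4, -1.0, 0.0]
width: 0.35
grip_force: 0.0
```

Run:
```python
from m import *
go((410.6,-232.3),221,np.radians(77.4)); c=cam('side');edges(c['pixels'],(250,269,287))
c=cam('top'); cr=np.hstack([cv2.resize(c['pixels'][205:305,265:405],None,fx=2.8,fy=2.8),cv2.resize(cam('side')['pixels'][200:330,220:360],None,fx=2.15,fy=2.15)[:280]])
cv2.imwrite('pics/t6.png',cv2.cvtColor(cr,cv2.COLOR_RGB2BGR))
```

```text
t12.83 turn 0.001 dx -132.1 dy 0.3 dz -0.6 F [-0.4 -1.   0. ] w0.35 tilt [-0.001  0.001]
250 top 287.62 bottom 307.81
269 top 279.67 bottom 308.92
287 top 279.47 bottom 310.70
```

View pics/t6.png

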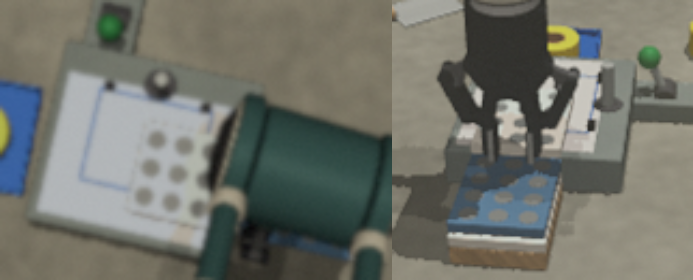

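The top tile is partly on the light box, near (327,265) in the top view, and the blue mid tile is still. I push on slowly, about 43 mm.

Call:
drive_tool([
  {"delta_pos": [5, 0, 0], "turn": 0, "jaw": -0.3},
  {"delta_pos": [7, 0, 0], "turn": 0, "jaw": -0.3},
  {"delta_pos": [7, 0, 0], "turn": 0, "jaw": -0.3},
  {"delta_pos": [7, 0, 0], "turn": 0, "jaw": -0.3},
  {"delta_pos": [6, 0, 0], "turn": 0, "jaw": -0.3},
  {"delta_pos": [5, 0, 0], "turn": 0, "jaw": -0.3},
  {"delta_pos": [3, 0, 0], "turn": 0, "jaw": -0.3},
  {"delta_pos": [0, 0, 0], "turn": 0, "jaw": -0.3},
])

```text
time: 13.65
tool_pos: [0.4481, -0.0647, 0.2208]
tcp_rot: [-2.451, -1.965, -0.001]
wrist_force: [-0.5, -0.7, -0.6]
width: 0.352
grip_force: 0.0
```

Call:
drive_tool([
  {"delta_pos": [0, 0, 0], "turn": 0, "jaw": -0.3},
  {"delta_pos": [-4, 0, 0], "turn": 0, "jaw": -0.3},
  {"delta_pos": [-30, 0, -5], "turn": 0, "jaw": -0.3},
  {"delta_pos": [-35, 0, -20], "turn": 0, "jaw": -0.3},
  {"delta_pos": [-35, 0, -20], "turn": 0, "jaw": -0.3},
  {"delta_pos": [-38, 0, -10], "turn": 0, "jaw": -0.3},
  {"delta_pos": [-38, 0, 0], "turn": 0, "jaw": -0.3},
  {"delta_pos": [-20, 0, 0], "turn": 0, "jaw": -0.3},
])

```text
time: 14.32
tool_pos: [0.4038, -0.2645, 0.2776]
tcp_rot: [2.45, 1.959, 0.0]
wrist_force: [0.3, -0.6, 0.5]
width: 0.35
grip_force: 0.0
```

Run:
```python
from m import *
c=cam('top'); save(c,'t7'); np.savez('top7.npz',pixels=c['pixels'],K=c['K'],T=c['T'])
d=cam('side');np.savez('side7.npz',pixels=d['pixels'],K=d['K'],T=d['T'])
cr=np.hstack([cv2.resize(c['pixels'][205:305,265:405],None,fx=2.9,fy=2.9),cv2.resize(d['pixels'][200:330,220:360],None,fx=2.23,fy=2.23,interpolation=cv2.INTER_CUBIC)])[:289] if 0 else cv2.resize(c['pixels'][205:305,265:405],None,fx=5.6,fy=5.6,interpolation=cv2.INTER_CUBIC)
cv2.imwrite('pics/t7c.png',cv2.cvtColor(cr,cv2.COLOR_RGB2BGR))
go((410.6,-232.3),221,np.radians(77.4))
```

```text
t14.42 turn -0.005 dx 32.4 dy -0.1 dz 55.6 F [-0.1  1.   0.4] w0.35 tilt [ 0.001 -0.002]
```

View pics/t7c.png

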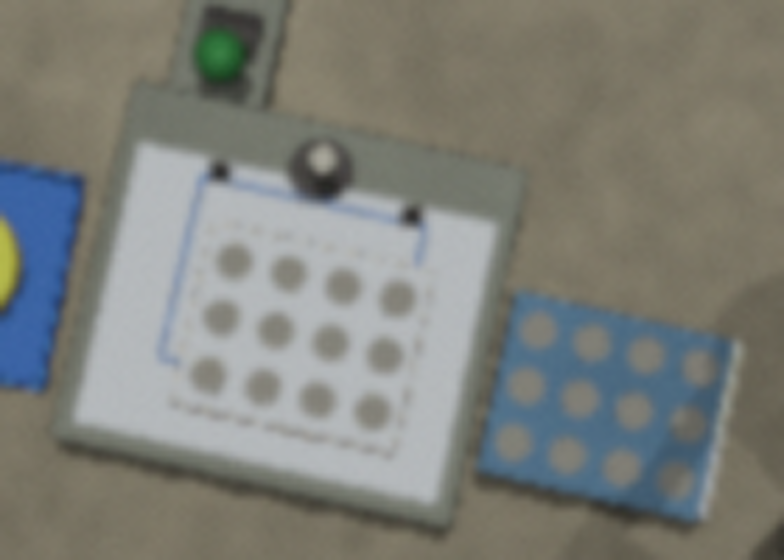

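The top tile lies near the outline, 3–4 mm short in y and about 19 mm in front of the stops. The blue mid tile is shifted left, with the white low tile showing at its right edge near (395,282). I measure both.

```bash
cat >> m.py <<'E'
b=np.radians(-12.6);U=np.array([np.cos(b),np.sin(b)]);V=np.array([-np.sin(b),np.cos(b)]);O=np.array([482.8,2.9])
def dimples(c,box,z,name=''):
    x0,x1,y0,y1=box; g=cv2.resize(c['pixels'][y0:y1,x0:x1],None,fx=6,fy=6,interpolation=cv2.INTER_CUBIC)
    f=g.astype(int); 
    if name=='mid': m=(f[...,0]-f[...,2]>-12)
    else: m=f.sum(2)<3*150
    n,_,st,ce=cv2.connectedComponentsWithStats(m.astype(np.uint8))
    p=[ce[i] for i in range(1,n) if 500<st[i][4]<2400 and .65<st[i][2]/st[i][3]<1.5]
    w=np.array([ray(c,((q[0]+.5)/6-.5+x0,(q[1]+.5)/6-.5+y0),z)[:2] for q in p])*1000
    (cx,cy),sz,an=cv2.minAreaRect(w.astype(np.float32)); d=np.array([cx,cy])-O
    print(name,len(w),'centre',round(cx,1),round(cy,1),'size',np.round(sz,1),'angle %.2f'%an,'rel outline x %.1f y %.1f'%(d@U,d@V),'mean',((w.mean(0)-O)@U).round(1),((w.mean(0)-O)@V).round(1)); return w
E
python3 - <<'E'
from m import *
L=lambda n:dict(np.load(n))
dimples(L('top0.npz'),(350,405,252,303),.056,'top before')
c=L('top7.npz')
dimples(c,(296,345,243,290),.054,'top now')
dimples(c,(348,400,255,300),.044,'mid')
k=c['pixels'].astype(int); m=((k[...,2]-k[...,0]>25)); m[:250]=0;m[:,:347]=0;m[305:]=0;m[:,400:]=0
cs,_=cv2.findContours(m.astype(np.uint8),cv2.RETR_EXTERNAL,cv2.CHAIN_APPROX_NONE);q=max(cs,key=cv2.contourArea)
w=np.array([ray(c,a[0],.044)[:2]*1000 for a in q],np.float32);r=cv2.minAreaRect(w);print(r,((np.array(r[0])-O)@U).round(1),((np.array(r[0])-O)@V).round(1))
# post check with a finer estimate: stops line
E
```

```text
top before 12 centre 427.4 -154.1 size [81.1 56.2] angle 77.05 rel outline x -19.8 y -165.3 mean -19.8 -165.4
top now 12 centre 461.2 -0.2 size [80.9 56.4] angle 77.64 rel outline x -20.4 y -7.8 mean -20.5 -7.7
mid 12 centre 429.2 -147.9 size [80.9 56. ] angle 77.14 rel outline x -19.4 y -158.9 mean -19.4 -158.8
((428.61212158203125, -147.26272583007812), (108.9632568359375, 88.9082260131836), 77.02647399902344) -20.1 -158.4
```

Call:
drive_tool([
  {"delta_pos": [25, 0, 0], "turn": 0, "jaw": -0.3},
  {"delta_pos": [38, 0, 0], "turn": 0, "jaw": -0.3},
  {"delta_pos": [40, 0, 0], "turn": 0, "jaw": -0.3},
  {"delta_pos": [40, 0, 0], "turn": 0, "jaw": -0.3},
  {"delta_pos": [32, 0, 15], "turn": 0, "jaw": -0.3},
  {"delta_pos": [20, 0, 20], "turn": 0, "jaw": -0.3},
  {"delta_pos": [0, 0, 16], "turn": 0, "jaw": -0.3},
  {"delta_pos": [0, 0, 0], "turn": 0, "jaw": -0.3},
])

```text
time: 15.08
tool_pos: [0.4447, -0.068, 0.2215]
tcp_rot: [-2.444, -1.965, 0.007]
wrist_force: [-2.0, 0.6, 0.0]
width: 0.35
grip_force: 0.0
```

Call:
drive_tool([
  {"delta_pos": [0, 0, 0], "turn": 0, "jaw": -0.3},
  {"delta_pos": [0, 0, 0], "turn": 0, "jaw": -0.3},
])

```text
time: 15.25
tool_pos: [0.447, -0.0704, 0.2253]
tcp_rot: [2.452, 1.964, 0.0]
wrist_force: [0.3, -0.7, 0.7]
width: 0.352
grip_force: 0.0
```

Run:
```python
from m import *
go(O-20*U-65.2*V,220.8,np.radians(77.4))
```

```text
t15.25 turn -0.000 dx 14.2 dy -1.1 dz 4.5 F [ 0.3 -0.7  0.7] w0.35 tilt [ 0. -0.]
```

Call:
drive_tool([
  {"delta_pos": [0, -1, 4], "turn": 0, "jaw": -0.3},
  {"delta_pos": [3, 0, 0], "turn": 0, "jaw": -0.3},
  {"delta_pos": [3, 0, 0], "turn": 0, "jaw": -0.3},
  {"delta_pos": [3, 0, 0], "turn": 0, "jaw": -0.3},
  {"delta_pos": [3, 0, 0], "turn": 0, "jaw": -0.3},
  {"delta_pos": [2, 0, 0], "turn": 0, "jaw": -0.3},
  {"delta_pos": [0, 0, 0], "turn": 0, "jaw": -0.3},
  {"delta_pos": [0, 0, 0], "turn": 0, "jaw": -0.3},
])

```text
time: 15.92
tool_pos: [0.4492, -0.0563, 0.221]
tcp_rot: [2.451, 1.964, 0.001]
wrist_force: [0.7, -0.5, 0.6]
width: 0.35
grip_force: 0.5
```

Run:
```python
from m import *
go(O-20*U-65.2*V,220.8,np.radians(77.4))
```

```text
t15.92 turn 0.000 dx -0.1 dy -0.1 dz 0.2 F [ 0.7 -0.5  0.6] w0.35 tilt [ 0.001 -0.   ]
```

Call:
drive_tool([
  {"delta_pos": [-4, 0, 0], "turn": 0, "jaw": -0.3},
  {"delta_pos": [-11, 0, -5], "turn": 0, "jaw": -0.3},
  {"delta_pos": [0, 0, -20], "turn": 0, "jaw": -0.3},
  {"delta_pos": [0, 0, -25], "turn": 0, "jaw": -0.3},
  {"delta_pos": [0, 0, -10], "turn": 0.12, "jaw": -0.3},
  {"delta_pos": [0, 0, 0], "turn": 0.12, "jaw": -0.3},
  {"delta_pos": [0, 0, 0], "turn": 0.12, "jaw": -0.3},
  {"delta_pos": [0, 0, 0], "turn": 0.12, "jaw": -0.3},
])

```text
time: 16.58
tool_pos: [0.4455, -0.0718, 0.2814]
tcp_rot: [2.852, 1.316, 0.001]
wrist_force: [-0.5, -0.5, -0.3]
width: 0.352
grip_force: 0.0
```

Call:
drive_tool([
  {"delta_pos": [0, 0, 0], "turn": 0.12, "jaw": -0.3},
  {"delta_pos": [0, 0, 0], "turn": 0.12, "jaw": -0.3},
  {"delta_pos": [0, 0, 0], "turn": 0.12, "jaw": -0.3},
  {"delta_pos": [0, 0, 0], "turn": 0.12, "jaw": -0.3},
  {"delta_pos": [0, 0, 0], "turn": 0.12, "jaw": -0.3},
  {"delta_pos": [0, 0, 0], "turn": 0.12, "jaw": -0.3},
  {"delta_pos": [0, 0, 0], "turn": 0.12, "jaw": -0.3},
  {"delta_pos": [0, 0, 0], "turn": 0.12, "jaw": -0.3},
])

```text
time: 17.25
tool_pos: [0.4453, -0.0717, 0.2808]
tcp_rot: [-3.138, 0.15, 0.001]
wrist_force: [-0.8, -0.2, -0.5]
width: 0.351
grip_force: 0.0
```

Call:
drive_tool([
  {"delta_pos": [-15, -15, 0], "turn": 0.12, "jaw": -0.3},
  {"delta_pos": [-18, -20, 0], "turn": 0, "jaw": -0.3},
  {"delta_pos": [-20, -22, 0], "turn": 0, "jaw": -0.3},
  {"delta_pos": [-18, -20, 0], "turn": 0, "jaw": -0.3},
  {"delta_pos": [0, 0, 0], "turn": 0, "jaw": -0.3},
  {"delta_pos": [0, 0, 0], "turn": 0, "jaw": -0.3},
  {"delta_pos": [0, 0, 0], "turn": 0, "jaw": -0.3},
])

```text
time: 17.83
tool_pos: [0.3904, 0.017, 0.2811]
tcp_rot: [3.124, -0.327, 0.002]
wrist_force: [-0.4, 0.1, 0.5]
width: 0.348
grip_force: 0.0
```

Run:
```python
from m import *
go(O-91*U+0.5*V,220,np.radians(-12.6))
c=cam('top'); dimples(c,(290,345,235,290),.054,'top now')
d=cam('side');edges(d['pixels'],(250,269,287))
```

```text
t17.83 turn 0.011 dx 2.2 dy -6.9 dz 61.1 F [-0.4  0.1  0.5] w0.35 tilt [ 0.001 -0.   ]
top now 7 centre 476.5 4.7 size [81.  28.3] angle 77.29 rel outline x -6.5 y 0.3 mean -4.5 6.1
250 top 287.40 bottom 307.80
269 top 279.40 bottom 308.91
287 top 279.43 bottom 310.68
```

Call:
drive_tool([
  {"delta_pos": [2, -7, 10], "turn": 0.011, "jaw": -0.3},
  {"delta_pos": [0, 0, 20], "turn": 0, "jaw": -0.3},
  {"delta_pos": [0, 0, 20], "turn": 0, "jaw": -0.3},
  {"delta_pos": [0, 0, 10], "turn": 0, "jaw": -0.3},
  {"delta_pos": [0, 0, 0], "turn": 0, "jaw": -0.3},
  {"delta_pos": [0, 0, 0], "turn": 0, "jaw": -0.3},
  {"delta_pos": [5, 0, 0], "turn": 0, "jaw": -0.3},
  {"delta_pos": [5, 0, 0], "turn": 0, "jaw": -0.3},
])

```text
time: 18.6
tool_pos: [0.4044, 0.0215, 0.2219]
tcp_rot: [-3.122, 0.345, -0.004]
wrist_force: [-0.0, 0.2, 0.4]
width: 0.35
grip_force: 0.0
```

Run:
```python
from m import *
go(O-55.7*U+0.5*V,220,np.radians(-12.6))
```

```text
t18.60 turn -0.000 dx 24.8 dy 0.5 dz 1.9 F [-0.   0.2  0.4] w0.35 tilt [ 0.002 -0.   ]
```

Call:
drive_tool([
  {"delta_pos": [4, 0, 1], "turn": 0, "jaw": -0.3},
  {"delta_pos": [4, 0, 0], "turn": 0, "jaw": -0.3},
  {"delta_pos": [4, 0, 0], "turn": 0, "jaw": -0.3},
  {"delta_pos": [4, 0, 0], "turn": 0, "jaw": -0.3},
  {"delta_pos": [3, 0, 0], "turn": 0, "jaw": -0.3},
  {"delta_pos": [2, 0, 0], "turn": 0, "jaw": -0.3},
  {"delta_pos": [0, 0, 0], "turn": 0, "jaw": -0.3},
  {"delta_pos": [0, 0, 0], "turn": 0, "jaw": -0.3},
])

```text
time: 19.27
tool_pos: [0.4242, 0.0171, 0.2198]
tcp_rot: [3.123, -0.345, 0.002]
wrist_force: [-1.2, -0.3, 0.3]
width: 0.347
grip_force: 0.2
```

Call:
drive_tool([
  {"delta_pos": [1, 0, 0], "turn": 0, "jaw": -0.3},
  {"delta_pos": [1, 0, 0], "turn": 0, "jaw": -0.3},
])

```text
time: 19.43
tool_pos: [0.4253, 0.0168, 0.2196]
tcp_rot: [-3.123, 0.345, 0.002]
wrist_force: [-4.1, 0.5, 3.6]
width: 0.348
grip_force: 1.9
```

Call:
drive_tool([
  {"delta_pos": [1, 0, 0], "turn": 0, "jaw": -0.3},
  {"delta_pos": [0, 0, 0], "turn": 0, "jaw": -0.3},
])

```text
time: 19.6
tool_pos: [0.4269, 0.0165, 0.2197]
tcp_rot: [3.123, -0.345, 0.001]
wrist_force: [-1.8, -0.1, -0.8]
width: 0.35
grip_force: 0.7
```

Run:
```python
from m import *
go(O-55.7*U+0.5*V,220,np.radians(-12.6))
```

```text
t19.60 turn -0.000 dx 1.8 dy 0.5 dz -0.3 F [-1.8 -0.1 -0.8] w0.35 tilt [ 0.001 -0.   ]
```

Still sliding with no clear stop force. I continue in 1 mm steps.

Call:
drive_tool([
  {"delta_pos": [1, 0, 0], "turn": 0, "jaw": -0.3},
  {"delta_pos": [0, 0, 0], "turn": 0, "jaw": -0.3},
])

```text
time: 19.77
tool_pos: [0.4279, 0.0162, 0.2197]
tcp_rot: [3.123, -0.345, 0.001]
wrist_force: [-1.2, 0.5, 0.2]
width: 0.359
grip_force: 0.6
```

Call:
drive_tool([
  {"delta_pos": [1, 0, 0], "turn": 0, "jaw": -0.3},
  {"delta_pos": [0, 0, 0], "turn": 0, "jaw": -0.3},
])

```text
time: 19.93
tool_pos: [0.4289, 0.016, 0.2197]
tcp_rot: [3.123, -0.345, 0.001]
wrist_force: [-1.4, 0.4, 0.3]
width: 0.346
grip_force: 0.5
```

Run:
```python
from m import *
go(O-55.7*U+0.5*V,220,np.radians(-12.6))
```

```text
t19.93 turn -0.000 dx -0.3 dy 0.5 dz -0.3 F [-1.4  0.4  0.3] w0.35 tilt [ 0.001 -0.   ]
```

Call:
drive_tool([
  {"delta_pos": [1, 0, 0], "turn": 0, "jaw": -0.3},
  {"delta_pos": [0, 0, 0], "turn": 0, "jaw": -0.3},
])

```text
time: 20.1
tool_pos: [0.4298, 0.0158, 0.2197]
tcp_rot: [3.123, -0.345, 0.0]
wrist_force: [-1.3, 0.2, 0.6]
width: 0.35
grip_force: 0.7
```

Call:
drive_tool([
  {"delta_pos": [0.7, 0, 0], "turn": 0, "jaw": -0.3},
  {"delta_pos": [0, 0, 0], "turn": 0, "jaw": -0.3},
])

```text
time: 20.27
tool_pos: [0.4301, 0.0157, 0.2197]
tcp_rot: [-3.122, 0.345, 0.002]
wrist_force: [-4.6, 0.7, 2.4]
width: 0.348
grip_force: 2.0
```

Call:
drive_tool([
  {"delta_pos": [0.7, 0, 0], "turn": 0, "jaw": -0.3},
  {"delta_pos": [0, 0, 0], "turn": 0, "jaw": -0.3},
])

```text
time: 20.43
tool_pos: [0.4304, 0.0157, 0.2196]
tcp_rot: [-3.122, 0.345, 0.004]
wrist_force: [-6.4, 2.2, 5.0]
width: 0.345
grip_force: 3.1
```

Run:
```python
from m import *
go(O-55.7*U+0.5*V,220,np.radians(-12.6))
```

```text
t20.43 turn -0.000 dx -1.7 dy 0.5 dz -0.4 F [-6.4  2.2  5. ] w0.35 tilt [-0.003  0.   ]
```

Call:
drive_tool([
  {"delta_pos": [0.8, 0, 0], "turn": 0, "jaw": -0.3},
  {"delta_pos": [0, 0, 0], "turn": 0, "jaw": -0.3},
  {"delta_pos": [-3, 0, 0], "turn": 0, "jaw": -0.3},
  {"delta_pos": [-10, 0, 0], "turn": 0, "jaw": -0.3},
  {"delta_pos": [-10, 0, -15], "turn": 0, "jaw": -1},
  {"delta_pos": [0, 0, -25], "turn": 0, "jaw": -1},
  {"delta_pos": [0, 0, -25], "turn": 0, "jaw": -1},
  {"delta_pos": [5, 20, 0], "turn": 0, "jaw": -1},
])

```text
time: 21.1
tool_pos: [0.412, 0.0011, 0.2897]
tcp_rot: [-3.121, 0.341, -0.017]
wrist_force: [1.4, 0.5, -0.2]
width: 0.002
grip_force: 0.0
```

Call:
drive_tool([
  {"delta_pos": [0, 38, 0], "turn": 0, "jaw": -1},
  {"delta_pos": [0, 40, 0], "turn": 0, "jaw": -1},
  {"delta_pos": [0, 40, 0], "turn": 0, "jaw": -1},
  {"delta_pos": [0, 40, 0], "turn": 0, "jaw": -1},
  {"delta_pos": [0, 35, 0], "turn": 0, "jaw": -1},
  {"delta_pos": [0, 20, 0], "turn": 0, "jaw": -1},
  {"delta_pos": [0, 0, 0], "turn": 0, "jaw": -1},
  {"delta_pos": [0, 0, 0], "turn": 0, "jaw": -1},
])

```text
time: 21.77
tool_pos: [0.363, -0.2089, 0.285]
tcp_rot: [3.122, -0.35, 0.002]
wrist_force: [0.3, 0.6, 0.2]
width: 0.001
grip_force: 0.0
```

Run:
```python
from m import *
go(O-19.5*U-159*V,230,np.radians(-12.6))
c=cam('top'); np.savez('top8.npz',pixels=c['pixels'],K=c['K'],T=c['T'])
dimples(c,(290,345,230,285),.054,'top now')
cr=cv2.resize(c['pixels'][205:305,265:405],None,fx=5.6,fy=5.6,interpolation=cv2.INTER_CUBIC)
cv2.imwrite('pics/t8.png',cv2.cvtColor(cr,cv2.COLOR_RGB2BGR))
```

```text
t21.77 turn -0.003 dx 51.2 dy -73.9 dz 55.0 F [0.3 0.6 0.2] w0.00 tilt [ 0.001 -0.001]
top now 12 centre 483.2 2.9 size [81. 56.] angle 77.34 rel outline x 0.4 y 0.1 mean 0.4 0.1
```

View pics/t8.png

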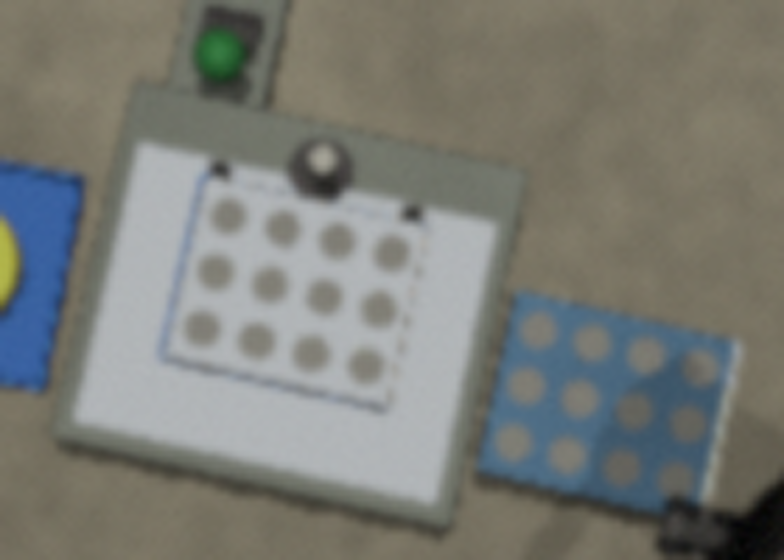

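The tile lies against both stops. The blue outline shows on its left but not on its right, so it may be about 1 mm off centre. I measure the outline lines better from the first picture.

Run:
```python
from m import *
c=dict(np.load('top0.npz')); im=c['pixels'].astype(float)
W=(im[...,2]-1.0*im[...,0]); base=np.median(W[260:280,305:330]); 
P=[];Wt=[]
for r in range(238,288):
  for u in range(285,345):
    e=W[r,u]-base
    if e>6 and e<90: p=ray(c,(u,r),.042)[:2]*1000-O; P.append([p@U,p@V]);Wt.append(e)
P=np.array(P);Wt=np.array(Wt)
def line(m): return np.average(P[m],axis=0,weights=Wt[m]).round(2),m.sum()
inx=(P[:,0]>-35)&(P[:,0]<25); iny=abs(P[:,1])<40
print('left',line(inx&(abs(P[:,1]-56)<6)),'right',line(inx&(abs(P[:,1]+56)<6)),'front',line(iny&(abs(P[:,0]+45.5)<6)))
m=inx&(abs(P[:,1]-56)<6);print('slopes',np.polyfit(P[m,0],P[m,1],1,w=Wt[m])[0]);m=iny&(abs(P[:,0]+45.5)<6);print(np.polyfit(P[m,1],P[m,0],1,w=Wt[m])[0])
go(O-19.5*U-159*V,230,np.radians(-12.6))
```

```text
left (array([-4.5 , 57.75]), np.int64(60)) right (array([ -4.11, -54.19]), np.int64(62)) front (array([-4.499e+01, -2.000e-02]), np.int64(80))
slopes -0.003659987531539491
0.0031534360975536556
t21.82 turn -0.002 dx 51.3 dy -73.0 dz 54.8 F [ 0.1  0.3 -0.7] w-0.00 tilt [ 0.001 -0.   ]
```

The outline's centre is 1.7 mm farther left than the tile, so I'll nudge it after restoring the mid tile. First I drag the mid tile back by pressing on it lightly.

Call:
drive_tool([
  {"delta_pos": [15, -21, 0], "turn": 0, "jaw": -1},
  {"delta_pos": [20, -28, 0], "turn": 0, "jaw": -1},
  {"delta_pos": [16, -24, 0], "turn": 0, "jaw": -1},
  {"delta_pos": [0, 0, 20], "turn": 0, "jaw": -1},
  {"delta_pos": [0, 0, 20], "turn": 0, "jaw": -1},
  {"delta_pos": [0, 0, 18], "turn": 0, "jaw": -1},
  {"delta_pos": [0, 0, 0], "turn": 0, "jaw": -1},
  {"delta_pos": [0, 0, 0], "turn": 0, "jaw": -1},
])

```text
time: 22.48
tool_pos: [0.4285, -0.1464, 0.2258]
tcp_rot: [-3.122, 0.342, 0.004]
wrist_force: [0.7, -0.1, 0.5]
width: -0.0
grip_force: 0.0
```

Call:
drive_tool([
  {"delta_pos": [0, 0, 2], "turn": 0, "jaw": -1},
  {"delta_pos": [0, 0, 0], "turn": 0, "jaw": -1},
])

```text
time: 22.65
tool_pos: [0.4297, -0.1479, 0.2258]
tcp_rot: [3.122, -0.344, 0.003]
wrist_force: [0.1, -0.4, 0.1]
width: 0.003
grip_force: 0.0
```

Call:
drive_tool([
  {"delta_pos": [0, 0, 2], "turn": 0, "jaw": -1},
  {"delta_pos": [0, 0, 0], "turn": 0, "jaw": -1},
])

```text
time: 22.82
tool_pos: [0.4294, -0.1482, 0.2235]
tcp_rot: [3.122, -0.345, 0.002]
wrist_force: [-0.1, 0.9, 0.1]
width: -0.004
grip_force: 0.0
```

Call:
drive_tool([
  {"delta_pos": [0, 0, 2.5], "turn": 0, "jaw": -1},
  {"delta_pos": [0, 0, 0], "turn": 0, "jaw": -1},
])

```text
time: 22.98
tool_pos: [0.429, -0.1481, 0.2203]
tcp_rot: [3.122, -0.346, 0.0]
wrist_force: [0.1, 0.2, -0.1]
width: -0.002
grip_force: 0.0
```

Call:
drive_tool([
  {"delta_pos": [0, 0, 1.5], "turn": 0, "jaw": -1},
  {"delta_pos": [0, 0, 0], "turn": 0, "jaw": -1},
])

```text
time: 23.15
tool_pos: [0.4289, -0.1481, 0.2185]
tcp_rot: [-3.122, 0.346, 0.0]
wrist_force: [0.5, 0.5, -0.1]
width: -0.001
grip_force: 0.0
```

Call:
drive_tool([
  {"delta_pos": [0, 0, 1], "turn": 0, "jaw": -1},
  {"delta_pos": [0, 0, 0], "turn": 0, "jaw": -1},
])

```text
time: 23.32
tool_pos: [0.429, -0.148, 0.2175]
tcp_rot: [-3.122, 0.345, 0.0]
wrist_force: [0.1, 1.0, 0.6]
width: 0.001
grip_force: 0.0
```

Call:
drive_tool([
  {"delta_pos": [0, 0, 0.8], "turn": 0, "jaw": -1},
  {"delta_pos": [0, 0, 0], "turn": 0, "jaw": -1},
])

```text
time: 23.48
tool_pos: [0.4291, -0.148, 0.2174]
tcp_rot: [-3.122, 0.345, 0.001]
wrist_force: [-1.4, 1.1, 5.6]
width: 0.003
grip_force: 2.6
```

Call:
drive_tool([
  {"delta_pos": [0, 0, 0.6], "turn": 0, "jaw": -1},
  {"delta_pos": [0, 0, 0], "turn": 0, "jaw": -1},
])

```text
time: 23.65
tool_pos: [0.4292, -0.1481, 0.2174]
tcp_rot: [-3.122, 0.345, 0.001]
wrist_force: [-3.8, 1.4, 9.4]
width: -0.003
grip_force: 5.2
```

Call:
drive_tool([
  {"delta_pos": [0, 0, 0.5], "turn": 0, "jaw": -1},
  {"delta_pos": [0, 0, 0], "turn": 0, "jaw": -1},
])

```text
time: 23.82
tool_pos: [0.4292, -0.1481, 0.2174]
tcp_rot: [-3.122, 0.345, 0.002]
wrist_force: [-5.2, 1.2, 14.2]
width: -0.001
grip_force: 7.3
```

Call:
drive_tool([
  {"delta_pos": [0, 1, 0], "turn": 0, "jaw": -1},
  {"delta_pos": [0, 1, 0], "turn": 0, "jaw": -1},
  {"delta_pos": [0, 1, 0], "turn": 0, "jaw": -1},
  {"delta_pos": [0, 0, 0], "turn": 0, "jaw": -1},
])

```text
time: 24.15
tool_pos: [0.429, -0.15, 0.2174]
tcp_rot: [-3.119, 0.347, -0.001]
wrist_force: [-2.5, 9.3, 13.3]
width: -0.0
grip_force: 6.8
```

Run:
```python
from m import *
d=cam('side');edges(d['pixels'],(250,263,269,280,287))
go(O-19.5*U-159*V,217.4,np.radians(-12.6))
im=d['pixels'].astype(int); a=dict(np.load('side0.npz'))['pixels'].astype(int)
for u in (250,287): print([tuple(im[r,u]) for r in (313,314,315,316,317)],[tuple(a[r,u]) for r in (313,314,315,316,317)])
```

```text
250 top 289.46 bottom 307.87
263 top 279.63 bottom 309.00
269 top 293.40 bottom 309.43
280 top 279.46 bottom 310.16
287 top 279.49 bottom 310.58
t24.20 turn -0.002 dx -0.4 dy -1.9 dz 0.0 F [-2.4  8.5 14.2] w0.00 tilt [0.001 0.003]
[(np.int64(130), np.int64(125), np.int64(114)), (np.int64(116), np.int64(109), np.int64(97)), (np.int64(108), np.int64(92), np.int64(71)), (np.int64(107), np.int64(88), np.int64(67)), (np.int64(105), np.int64(88), np.int64(67))] [(np.int64(130), np.int64(125), np.int64(114)), (np.int64(116), np.int64(110), np.int64(98)), (np.int64(109), np.int64(94), np.int64(74)), (np.int64(107), np.int64(91), np.int64(69)), (np.int64(104), np.int64(88), np.int64(68))]
[(np.int64(165), np.int64(159), np.int64(146)), (np.int64(128), np.int64(123), np.int64(112)), (np.int64(131), np.int64(126), np.int64(115)), (np.int64(137), np.int64(130), np.int64(120)), (np.int64(116), np.int64(107), np.int64(94))] [(np.int64(120), np.int64(116), np.int64(107)), (np.int64(133), np.int64(127), np.int64(116)), (np.int64(131), np.int64(126), np.int64(115)), (np.int64(134), np.int64(129), np.int64(119)), (np.int64(119), np.int64(109), np.int64(94))]
```

Call:
drive_tool([
  {"delta_pos": [0, 1, 0], "turn": 0, "jaw": -1},
  {"delta_pos": [0, 1, 0], "turn": 0, "jaw": -1},
  {"delta_pos": [0, 1, 0], "turn": 0, "jaw": -1},
  {"delta_pos": [0, 0, 0], "turn": 0, "jaw": -1},
])

```text
time: 24.53
tool_pos: [0.4288, -0.1532, 0.2174]
tcp_rot: [-3.12, 0.347, -0.003]
wrist_force: [0.2, 7.5, 10.6]
width: -0.003
grip_force: 5.3
```

Run:
```python
from m import *
d=cam('side');edges(d['pixels'],(250,263,269,280,287))
go(O-19.5*U-159*V,217.4,np.radians(-12.6))
```

```text
250 top 290.42 bottom 309.18
263 top 279.57 bottom 310.04
269 top 294.42 bottom 310.50
280 top 279.47 bottom 311.33
287 top 279.61 bottom 311.65
t24.58 turn -0.002 dx -0.9 dy -5.1 dz -0.0 F [-0.6  8.5 10.8] w-0.00 tilt [0.002 0.002]
```

It works: about 1.8 mm remains.

Call:
drive_tool([
  {"delta_pos": [0, 1, 0], "turn": 0, "jaw": -1},
  {"delta_pos": [0, 0.8, 0], "turn": 0, "jaw": -1},
  {"delta_pos": [0, 0, 0], "turn": 0, "jaw": -1},
])

```text
time: 24.83
tool_pos: [0.4286, -0.1551, 0.2174]
tcp_rot: [-3.12, 0.347, -0.004]
wrist_force: [0.3, 6.8, 9.6]
width: -0.003
grip_force: 4.7
```

Run:
```python
from m import *
d=cam('side');edges(d['pixels'],(250,263,269,280,287))
edges(dict(np.load('side0.npz'))['pixels'],(250,263,269,280,287))
go(O-19.5*U-159*V,217.4,np.radians(-12.6))
```

```text
250 top 290.58 bottom 309.17
263 top 279.61 bottom 310.02
269 top 294.44 bottom 310.52
280 top 279.47 bottom 311.37
287 top 279.62 bottom 311.65
250 top 305.02 bottom 309.66
263 top 306.05 bottom 310.62
269 top 306.44 bottom 310.98
280 top 307.25 bottom 311.74
287 top 307.81 bottom 312.46
t24.88 turn -0.001 dx -1.1 dy -7.0 dz 0.0 F [ 0.8  6.7 10.2] w-0.00 tilt [0.003 0.002]
```

Call:
drive_tool([
  {"delta_pos": [0, 0, 0.7], "turn": 0, "jaw": -1},
  {"delta_pos": [0, 1, 0], "turn": 0, "jaw": -1},
  {"delta_pos": [0, 0.8, 0], "turn": 0, "jaw": -1},
  {"delta_pos": [0, 0, 0], "turn": 0, "jaw": -1},
])

```text
time: 25.22
tool_pos: [0.4285, -0.1564, 0.2174]
tcp_rot: [-3.119, 0.348, -0.005]
wrist_force: [-0.3, 10.5, 16.0]
width: 0.0
grip_force: 7.5
```

Run:
```python
from m import *
d=cam('side');edges(d['pixels'],(250,263,269,280,287))
go(O-19.5*U-159*V,217.4,np.radians(-12.6))
```

```text
250 top 291.04 bottom 309.59
263 top 279.63 bottom 310.55
269 top 294.55 bottom 310.75
280 top 279.47 bottom 311.57
287 top 279.73 bottom 311.87
t25.27 turn -0.002 dx -1.3 dy -8.3 dz -0.0 F [ 0.2 11.  15.3] w0.00 tilt [0.003 0.003]
```

Nearly restored. I lift and check with both views.

Call:
drive_tool([
  {"delta_pos": [0, 0.4, 0], "turn": 0, "jaw": -1},
  {"delta_pos": [0, 0, -2], "turn": 0, "jaw": -1},
  {"delta_pos": [0, 0, -20], "turn": 0, "jaw": -1},
  {"delta_pos": [0, 0, -30], "turn": 0, "jaw": -1},
  {"delta_pos": [-10, 30, -20], "turn": 0, "jaw": -1},
  {"delta_pos": [-30, 28, 0], "turn": 0, "jaw": -1},
  {"delta_pos": [-30, 28, 0], "turn": 0, "jaw": -1},
  {"delta_pos": [0, 0, 0], "turn": 0, "jaw": -1},
])

```text
time: 25.93
tool_pos: [0.3354, -0.2285, 0.2869]
tcp_rot: [3.12, -0.351, -0.005]
wrist_force: [-0.5, 0.2, -0.6]
width: 0.001
grip_force: 0.0
```

Run:
```python
from m import *
d=cam('side');edges(d['pixels'],(250,263,269,280,287))
c=cam('top');dimples(c,(348,400,255,300),.044,'mid'); dimples(c,(290,345,230,285),.054,'top now')
k=c['pixels'].astype(int)
m=((k[...,2]-k[...,0]>25)); m[:250]=0;m[:,:347]=0;m[305:]=0;m[:,402:]=0
cs,_=cv2.findContours(m.astype(np.uint8),cv2.RETR_EXTERNAL,cv2.CHAIN_APPROX_NONE);q=max(cs,key=cv2.contourArea)
w=np.array([ray(c,a[0],.044)[:2]*1000 for a in q],np.float32);r=cv2.minAreaRect(w);print(r,((np.array(r[0])-O)@U).round(1),((np.array(r[0])-O)@V).round(1))
go(O-61*V-25*V,280,np.radians(-12.6))
cv2.imwrite('pics/n9.png',cv2.cvtColor(np.vstack([cv2.resize(k[250:305,340:405].astype(np.uint8),None,fx=5,fy=5),cv2.resize(d['pixels'][275:330,240:305],None,fx=5,fy=5)]),cv2.COLOR_RGB2BGR))
```

```text
250 top 289.79 bottom 309.63
263 top 279.43 bottom 310.61
269 top 279.42 bottom 310.82
280 top 279.43 bottom 311.61
287 top 279.71 bottom 312.08
mid 12 centre 429.5 -153.8 size [81.1 56.1] angle 77.34 rel outline x -17.8 y -164.5 mean -17.8 -164.5
top now 12 centre 483.1 2.9 size [81.1 56. ] angle 77.36 rel outline x 0.3 y 0.1 mean 0.4 0.1
((429.0557556152344, -152.85214233398438), (108.37635803222656, 88.68009948730469), 77.27140045166016) -18.5 -163.7
t26.03 turn -0.004 dx 90.6 dy -170.0 dz 7.1 F [0.5 0.8 0.2] w-0.00 tilt [ 0. -0.]
```

The mid tile is back in y to within about 0.5 mm, but drifted 1.6 mm towards the back. I push its back edge forward with the fingertips below its upper face.

Run:
```python
from m import *
go(O+62*U-164.5*V,211,np.radians(-12.6))
```

```text
t26.03 turn -0.004 dx 152.6 dy -91.5 dz 76.1 F [0.5 0.8 0.2] w-0.00 tilt [ 0. -0.]
```

Call:
drive_tool([
  {"delta_pos": [18, -11, 0], "turn": -0.004, "jaw": -1},
  {"delta_pos": [28, -17, 0], "turn": 0, "jaw": -1},
  {"delta_pos": [32, -19, 0], "turn": 0, "jaw": -1},
  {"delta_pos": [32, -19, 0], "turn": 0, "jaw": -1},
  {"delta_pos": [27, -16, 0], "turn": 0, "jaw": -1},
  {"delta_pos": [15, -9, 0], "turn": 0, "jaw": -1},
  {"delta_pos": [0, 0, 15], "turn": 0, "jaw": -1},
  {"delta_pos": [0, 0, 20], "turn": 0, "jaw": -1},
])

```text
time: 26.7
tool_pos: [0.5115, -0.1688, 0.2535]
tcp_rot: [3.123, -0.333, 0.008]
wrist_force: [0.3, -0.7, -0.6]
width: -0.0
grip_force: 0.0
```

Call:
drive_tool([
  {"delta_pos": [0, 0, 20], "turn": 0, "jaw": -1},
  {"delta_pos": [0, 0, 15], "turn": 0, "jaw": -1},
  {"delta_pos": [0, 0, 4], "turn": 0, "jaw": -1},
  {"delta_pos": [0, 0, 0], "turn": 0, "jaw": -1},
  {"delta_pos": [0, 0, 0], "turn": 0, "jaw": -1},
  {"delta_pos": [0, 0, 0], "turn": 0, "jaw": -1},
])

```text
time: 27.2
tool_pos: [0.5088, -0.1701, 0.2142]
tcp_rot: [3.123, -0.338, 0.003]
wrist_force: [0.5, 0.1, 0.1]
width: 0.002
grip_force: 0.0
```

Run:
```python
from m import *
go(O+36.2*U-164.5*V,211,np.radians(-12.6))
```

```text
t27.20 turn 0.004 dx -26.9 dy 1.3 dz 3.2 F [0.5 0.1 0.1] w0.00 tilt [ 0.002 -0.001]
```

Call:
drive_tool([
  {"delta_pos": [-6, 1, 2.5], "turn": 0.004, "jaw": -1},
  {"delta_pos": [-6, 0, 0], "turn": 0, "jaw": -1},
  {"delta_pos": [-4, 0, 0], "turn": 0, "jaw": -1},
  {"delta_pos": [-4, 0, 0], "turn": 0, "jaw": -1},
  {"delta_pos": [-3, 0, 0], "turn": 0, "jaw": -1},
  {"delta_pos": [-2, 0, 0], "turn": 0, "jaw": -1},
  {"delta_pos": [0, 0, 0], "turn": 0, "jaw": -1},
  {"delta_pos": [0, 0, 0], "turn": 0, "jaw": -1},
])

```text
time: 27.87
tool_pos: [0.4831, -0.1658, 0.2108]
tcp_rot: [3.123, -0.345, 0.0]
wrist_force: [-0.1, -0.4, -0.0]
width: 0.001
grip_force: 0.0
```

Run:
```python
from m import *
go(O+36.2*U-164.5*V,211,np.radians(-12.6))
```

```text
t27.87 turn -0.000 dx -0.9 dy -0.0 dz -0.2 F [-0.1 -0.4 -0. ] w0.00 tilt [ 0. -0.]
```

Call:
drive_tool([
  {"delta_pos": [-0.9, 0, 0], "turn": 0, "jaw": -1},
  {"delta_pos": [0, 0, 0], "turn": 0, "jaw": -1},
  {"delta_pos": [0, 0, 0], "turn": 0, "jaw": -1},
])

```text
time: 28.12
tool_pos: [0.4825, -0.1656, 0.2107]
tcp_rot: [3.122, -0.345, 0.0]
wrist_force: [0.7, -0.2, 0.5]
width: 0.0
grip_force: 0.2
```

Call:
drive_tool([
  {"delta_pos": [5, 0, 0], "turn": 0, "jaw": -1},
  {"delta_pos": [10, 0, 0], "turn": 0, "jaw": -1},
  {"delta_pos": [0, 0, -20], "turn": 0, "jaw": -1},
  {"delta_pos": [0, 0, -30], "turn": 0, "jaw": -1},
  {"delta_pos": [0, 0, -20], "turn": 0, "jaw": -1},
  {"delta_pos": [30, 0, 0], "turn": 0, "jaw": -1},
  {"delta_pos": [40, 0, 0], "turn": 0, "jaw": -1},
  {"delta_pos": [0, 0, 0], "turn": 0, "jaw": -1},
])

```text
time: 28.78
tool_pos: [0.5715, -0.1858, 0.2816]
tcp_rot: [3.121, -0.345, 0.012]
wrist_force: [0.1, -0.7, -0.4]
width: -0.003
grip_force: 0.0
```

Run:
```python
from m import *
d=cam('side');edges(d['pixels'],(250,263,269,280,287))
c=cam('top');dimples(c,(348,400,255,300),.044,'mid'); dimples(c,(290,345,230,285),.054,'top now')
go(O-82*V,219.5,np.radians(-12.6))
```

```text
250 top 285.00 bottom 309.65
263 top 279.65 bottom 310.62
269 top 279.54 bottom 310.79
280 top 279.46 bottom 311.65
287 top 279.88 bottom 312.14
mid 2 centre 435.6 -114.1 size [56.  0.] angle 167.89 rel outline x -20.6 y -124.5 mean -20.6 -124.5
top now 12 centre 483.2 2.9 size [81.1 56. ] angle 77.40 rel outline x 0.4 y 0.1 mean 0.4 0.1
t28.88 turn 0.000 dx -123.1 dy -82.5 dz 60.6 F [-0.5 -0.3  0.3] w-0.00 tilt [-0.  0.]
```

Call:
drive_tool([
  {"delta_pos": [-20, -14, 0], "turn": 0, "jaw": -1},
  {"delta_pos": [-32, -21, 0], "turn": 0, "jaw": -1},
  {"delta_pos": [-33, -22, 0], "turn": 0, "jaw": -1},
  {"delta_pos": [-25, -17, 0], "turn": 0, "jaw": -1},
  {"delta_pos": [-13, -8, 10], "turn": 0, "jaw": -1},
  {"delta_pos": [0, 0, 20], "turn": 0, "jaw": -1},
  {"delta_pos": [0, 0, 20], "turn": 0, "jaw": -1},
  {"delta_pos": [0, 0, 8], "turn": 0, "jaw": -1},
])

```text
time: 29.55
tool_pos: [0.4608, -0.0764, 0.2204]
tcp_rot: [-3.122, 0.344, 0.007]
wrist_force: [-0.7, 0.1, 0.3]
width: 0.003
grip_force: 0.0
```

Call:
drive_tool([
  {"delta_pos": [0, 0, 0], "turn": 0, "jaw": -1},
  {"delta_pos": [0, 0, 0], "turn": 0, "jaw": -1},
  {"delta_pos": [0, 0, 0], "turn": 0, "jaw": -1},
])

```text
time: 29.8
tool_pos: [0.4637, -0.0775, 0.2235]
tcp_rot: [3.122, -0.346, 0.002]
wrist_force: [0.4, -0.1, 0.0]
width: 0.003
grip_force: 0.0
```

Run:
```python
from m import *
c=cam('top');dimples(c,(348,400,255,300),.044,'mid'); dimples(c,(290,345,230,285),.054,'top now')
go(O-53.2*V-14.5*V,219.5,np.radians(-12.6))
```

```text
mid 3 centre 402.5 -133.3 size [52.9  0.2] angle 76.70 rel outline x -48.6 y -150.5 mean -48.7 -150.7
top now 7 centre 486.1 15.8 size [54.8 55.9] angle 77.42 rel outline x 0.4 y 13.3 mean -3.6 21.2
t29.85 turn -0.001 dx 0.9 dy -14.9 dz 4.2 F [ 0.3 -1.   0.4] w0.00 tilt [ 0.002 -0.   ]
```

Call:
drive_tool([
  {"delta_pos": [0, -4, 4], "turn": 0, "jaw": -1},
  {"delta_pos": [0, -3, 0], "turn": 0, "jaw": -1},
  {"delta_pos": [0, -3, 0], "turn": 0, "jaw": -1},
  {"delta_pos": [0, -3, 0], "turn": 0, "jaw": -1},
  {"delta_pos": [0, -1, 0], "turn": 0, "jaw": -1},
  {"delta_pos": [0, 0, 0], "turn": 0, "jaw": -1},
  {"delta_pos": [0, 0, 0], "turn": 0, "jaw": -1},
])

```text
time: 30.43
tool_pos: [0.4663, -0.0634, 0.2187]
tcp_rot: [3.123, -0.345, 0.0]
wrist_force: [0.0, -0.6, -0.2]
width: 0.004
grip_force: 0.0
```

```bash
cat >> m.py <<'E'
def left(c):
    w=dimples(c,(290,345,230,285),.054,'top'); v=(w-O)@V; print('centre y from left column %.2f'%(v[v>v.max()-8].mean()-40.45))
E
python3 - <<'E'
from m import *
left(cam('top'))
go(O-53.2*V-14.5*V,219.5,np.radians(-12.6))
E
```

```text
top 4 centre 489.2 29.5 size [27.  55.9] angle 77.81 rel outline x 0.4 y 27.4 mean -6.6 33.8
centre y from left column 0.12
t30.48 turn -0.000 dx 1.7 dy -0.7 dz -0.8 F [-0.2  0.7 -0.5] w-0.00 tilt [ 0. -0.]
```

Call:
drive_tool([
  {"delta_pos": [0, -1, 0], "turn": 0, "jaw": -1},
  {"delta_pos": [0, -1, 0], "turn": 0, "jaw": -1},
  {"delta_pos": [0, -1, 0], "turn": 0, "jaw": -1},
  {"delta_pos": [0, 0, 0], "turn": 0, "jaw": -1},
  {"delta_pos": [0, 0, 0], "turn": 0, "jaw": -1},
])

```text
time: 30.9
tool_pos: [0.4668, -0.0607, 0.2186]
tcp_rot: [3.122, -0.345, -0.0]
wrist_force: [-1.5, -1.4, -0.4]
width: 0.001
grip_force: 0.6
```

Run:
```python
from m import *
left(cam('top'))
go(O-53.2*V-14.5*V,219.5,np.radians(-12.6))
```

```text
top 4 centre 486.6 42.2 size [62.2 24.2] angle 13.00 rel outline x -4.9 y 39.2 mean -6.6 35.0
centre y from left column 1.23
t30.95 turn -0.000 dx 1.7 dy 2.1 dz -0.9 F [-0.2 -0.6  0.6] w-0.00 tilt [-0. -0.]
```

Call:
drive_tool([
  {"delta_pos": [0, -0.6, 0], "turn": 0, "jaw": -1},
  {"delta_pos": [0, 0, 0], "turn": 0, "jaw": -1},
  {"delta_pos": [0, 4, 0], "turn": 0, "jaw": -1},
  {"delta_pos": [0, 8, 0], "turn": 0, "jaw": -1},
  {"delta_pos": [0, 0, -20], "turn": 0, "jaw": -0.3},
  {"delta_pos": [0, 0, -30], "turn": 0, "jaw": -0.3},
  {"delta_pos": [-20, -20, -10], "turn": 0, "jaw": -0.3},
  {"delta_pos": [-28, -28, 0], "turn": 0, "jaw": -0.3},
])

```text
time: 31.62
tool_pos: [0.4311, -0.016, 0.2829]
tcp_rot: [3.122, -0.351, 0.015]
wrist_force: [1.0, 0.8, -0.2]
width: 0.345
grip_force: 0.0
```

Call:
drive_tool([
  {"delta_pos": [-25, -25, 0], "turn": 0, "jaw": -0.3},
  {"delta_pos": [-10, -8, 0], "turn": 0, "jaw": -0.3},
  {"delta_pos": [0, 0, 0], "turn": 0, "jaw": -0.3},
  {"delta_pos": [0, 0, 0], "turn": 0, "jaw": -0.3},
  {"delta_pos": [0, 0, 0], "turn": 0, "jaw": -0.3},
])

```text
time: 32.03
tool_pos: [0.4017, 0.0248, 0.2789]
tcp_rot: [3.122, -0.345, 0.002]
wrist_force: [0.6, -0.2, 0.7]
width: 0.348
grip_force: 0.0
```

Run:
```python
from m import *
c=cam('top');dimples(c,(348,400,255,300),.044,'mid');left(c)
d=cam('side');edges(d['pixels'],(250,263,269,280,287))
go(O-72*U+1.8*V,220,np.radians(-12.6))
```

```text
mid 12 centre 426.9 -153.2 size [81.2 56.1] angle 77.19 rel outline x -20.5 y -164.5 mean -20.5 -164.5
top 7 centre 497.2 1.6 size [81.  28.1] angle 77.34 rel outline x 14.4 y 1.8 mean 16.4 7.6
centre y from left column 1.88
250 top 283.23 bottom 309.65
263 top 279.40 bottom 310.60
269 top 279.41 bottom 310.77
280 top 279.42 bottom 311.63
287 top 279.86 bottom 312.13
t32.13 turn -0.001 dx 11.7 dy 1.7 dz 58.8 F [-0.2  0.1 -0.4] w0.35 tilt [ 0.001 -0.   ]
```

The tile is centred (y 1.9 against 1.8) and the mid tile is within about 1 mm. I do a final light press against the stops.

Call:
drive_tool([
  {"delta_pos": [0, 2, 15], "turn": 0, "jaw": -0.3},
  {"delta_pos": [0, 0, 20], "turn": 0, "jaw": -0.3},
  {"delta_pos": [0, 0, 15], "turn": 0, "jaw": -0.3},
  {"delta_pos": [0, 0, 8], "turn": 0, "jaw": -0.3},
  {"delta_pos": [8, 0, 0], "turn": 0, "jaw": -0.3},
  {"delta_pos": [8, 0, 0], "turn": 0, "jaw": -0.3},
  {"delta_pos": [5, 0, 0], "turn": 0, "jaw": -0.3},
  {"delta_pos": [3, 0, 0], "turn": 0, "jaw": -0.3},
])

```text
time: 32.8
tool_pos: [0.4263, 0.0178, 0.222]
tcp_rot: [-3.122, 0.346, -0.005]
wrist_force: [0.0, 0.6, 0.5]
width: 0.349
grip_force: 0.0
```

Call:
drive_tool([
  {"delta_pos": [0, 0, 0], "turn": 0, "jaw": -0.3},
  {"delta_pos": [2, 0, 0], "turn": 0, "jaw": -0.3},
  {"delta_pos": [2, 0, 0], "turn": 0, "jaw": -0.3},
  {"delta_pos": [0, 0, 0], "turn": 0, "jaw": -0.3},
])

```text
time: 33.13
tool_pos: [0.4283, 0.0173, 0.221]
tcp_rot: [-3.123, 0.345, -0.001]
wrist_force: [-0.3, 0.2, 0.5]
width: 0.355
grip_force: 0.0
```

Run:
```python
from m import *
go(O-53.9*U+1.8*V,220,np.radians(-12.6))
```

```text
t33.13 turn -0.000 dx 2.5 dy 0.4 dz 1.0 F [-0.3  0.2  0.5] w0.36 tilt [ 0.001 -0.   ]
```

Call:
drive_tool([
  {"delta_pos": [1, 0, 0.8], "turn": 0, "jaw": -0.3},
  {"delta_pos": [1, 0, 0], "turn": 0, "jaw": -0.3},
  {"delta_pos": [0.7, 0, 0], "turn": 0, "jaw": -0.3},
  {"delta_pos": [0, 0, 0], "turn": 0, "jaw": -0.3},
])

```text
time: 33.47
tool_pos: [0.4303, 0.0168, 0.2197]
tcp_rot: [-3.123, 0.345, 0.002]
wrist_force: [-0.8, 1.3, 1.4]
width: 0.352
grip_force: 0.7
```

Call:
drive_tool([
  {"delta_pos": [0.7, 0, 0], "turn": 0, "jaw": -0.3},
  {"delta_pos": [0, 0, 0], "turn": 0, "jaw": -0.3},
])

```text
time: 33.63
tool_pos: [0.4305, 0.0168, 0.2196]
tcp_rot: [-3.122, 0.345, 0.004]
wrist_force: [-3.9, 1.5, 4.0]
width: 0.351
grip_force: 2.3
```

Call:
drive_tool([
  {"delta_pos": [0.7, 0, 0], "turn": 0, "jaw": -0.3},
  {"delta_pos": [0, 0, 0], "turn": 0, "jaw": -0.3},
])

```text
time: 33.8
tool_pos: [0.4308, 0.0167, 0.2194]
tcp_rot: [-3.122, 0.345, 0.006]
wrist_force: [-6.5, 2.0, 6.2]
width: 0.351
grip_force: 3.3
```

Seated against the stops. Now the lever: retreat, rise and move above the start point behind the stops and in front of the knob.

Call:
drive_tool([
  {"delta_pos": [-4, 0, 0], "turn": 0, "jaw": -0.3},
  {"delta_pos": [-16, 0, 0], "turn": 0, "jaw": -0.3},
  {"delta_pos": [0, 0, -20], "turn": 0, "jaw": -1},
  {"delta_pos": [0, 0, -30], "turn": 0, "jaw": -1},
  {"delta_pos": [0, 0, -25], "turn": 0, "jaw": -1},
  {"delta_pos": [20, -8, 0], "turn": 0, "jaw": -1},
  {"delta_pos": [33, -14, 0], "turn": 0, "jaw": -1},
  {"delta_pos": [35, -15, 0], "turn": 0, "jaw": -1},
])

```text
time: 34.47
tool_pos: [0.5073, 0.0377, 0.2961]
tcp_rot: [-3.122, 0.346, -0.006]
wrist_force: [-0.3, -0.1, 0.6]
width: -0.001
grip_force: 0.0
```

Call:
drive_tool([
  {"delta_pos": [33, -14, 0], "turn": 0, "jaw": -1},
  {"delta_pos": [22, -9, 0], "turn": 0, "jaw": -1},
  {"delta_pos": [0, 0, 0], "turn": 0, "jaw": -1},
  {"delta_pos": [0, 0, 0], "turn": 0, "jaw": -1},
  {"delta_pos": [0, 0, 0], "turn": 0, "jaw": -1},
])

```text
time: 34.88
tool_pos: [0.5645, 0.048, 0.2943]
tcp_rot: [3.122, -0.345, -0.002]
wrist_force: [-0.3, -0.6, -0.3]
width: -0.002
grip_force: 0.0
```

Run:
```python
from m import *
go(O+69*U+61.8*V,231,np.radians(-12.6))
```

```text
t34.88 turn -0.000 dx -0.9 dy 0.1 dz 63.3 F [-0.3 -0.6 -0.3] w-0.00 tilt [-0.001 -0.   ]
```

Call:
drive_tool([
  {"delta_pos": [-1, 0, 20], "turn": 0, "jaw": -1},
  {"delta_pos": [0, 0, 25], "turn": 0, "jaw": -1},
  {"delta_pos": [0, 0, 14], "turn": 0, "jaw": -1},
  {"delta_pos": [0, 0, 4], "turn": 0, "jaw": -1},
  {"delta_pos": [0, 0, 0], "turn": 0, "jaw": -1},
  {"delta_pos": [5, 0, 0], "turn": 0, "jaw": -1},
  {"delta_pos": [6, 0, 0], "turn": 0, "jaw": -1},
  {"delta_pos": [6, 0, 0], "turn": 0, "jaw": -1},
])

```text
time: 35.55
tool_pos: [0.5815, 0.0446, 0.2335]
tcp_rot: [-3.122, 0.345, -0.002]
wrist_force: [-2.7, 1.2, 1.8]
width: 0.002
grip_force: 1.3
```

Call:
drive_tool([
  {"delta_pos": [6, 0, 0], "turn": 0, "jaw": -1},
  {"delta_pos": [6, 0, 0], "turn": 0, "jaw": -1},
  {"delta_pos": [6, 0, 0], "turn": 0, "jaw": -1},
  {"delta_pos": [5, 0, 0], "turn": 0, "jaw": -1},
  {"delta_pos": [4, 0, 0], "turn": 0, "jaw": -1},
  {"delta_pos": [3, 0, 0], "turn": 0, "jaw": -1},
  {"delta_pos": [0, 0, 0], "turn": 0, "jaw": -1},
  {"delta_pos": [0, 0, 0], "turn": 0, "jaw": -1},
])

```text
time: 36.22
tool_pos: [0.6102, 0.038, 0.2317]
tcp_rot: [3.122, -0.345, 0.001]
wrist_force: [-0.0, -0.3, -0.1]
width: 0.0
grip_force: 0.0
```

Run:
```python
from m import *
go(O+120*U+61.8*V,231,np.radians(-12.6))
```

```text
t36.22 turn -0.000 dx 3.3 dy 0.2 dz 0.7 F [-0.  -0.3 -0.1] w0.00 tilt [ 0. -0.]
```

Push on in small steps until the stop is felt.

Call:
drive_tool([
  {"delta_pos": [1.5, 0, 0], "turn": 0, "jaw": -1},
  {"delta_pos": [1.5, 0, 0], "turn": 0, "jaw": -1},
  {"delta_pos": [0, 0, 0], "turn": 0, "jaw": -1},
])

```text
time: 36.47
tool_pos: [0.6126, 0.0375, 0.2315]
tcp_rot: [3.122, -0.345, -0.001]
wrist_force: [-0.7, -0.6, -1.2]
width: 0.001
grip_force: 0.4
```

Call:
drive_tool([
  {"delta_pos": [1, 0, 0], "turn": 0, "jaw": -1},
  {"delta_pos": [0, 0, 0], "turn": 0, "jaw": -1},
])

```text
time: 36.63
tool_pos: [0.6136, 0.0372, 0.2315]
tcp_rot: [3.122, -0.345, -0.001]
wrist_force: [-1.7, -0.6, -1.7]
width: 0.001
grip_force: 0.7
```

Call:
drive_tool([
  {"delta_pos": [1, 0, 0], "turn": 0, "jaw": -1},
  {"delta_pos": [0, 0, 0], "turn": 0, "jaw": -1},
])

```text
time: 36.8
tool_pos: [0.6148, 0.037, 0.2317]
tcp_rot: [3.122, -0.345, -0.001]
wrist_force: [-1.1, -0.1, -1.0]
width: 0.002
grip_force: 0.7
```

Call:
drive_tool([
  {"delta_pos": [1, 0, 0], "turn": 0, "jaw": -1},
  {"delta_pos": [0, 0, 0], "turn": 0, "jaw": -1},
])

```text
time: 36.97
tool_pos: [0.6154, 0.0368, 0.2316]
tcp_rot: [3.123, -0.345, -0.003]
wrist_force: [-3.6, 1.0, -1.0]
width: 0.003
grip_force: 1.7
```

Call:
drive_tool([
  {"delta_pos": [1, 0, 0], "turn": 0, "jaw": -1},
  {"delta_pos": [0, 0, 0], "turn": 0, "jaw": -1},
])

```text
time: 37.13
tool_pos: [0.6159, 0.0368, 0.2315]
tcp_rot: [-3.123, 0.345, 0.005]
wrist_force: [-6.8, 1.8, 2.0]
width: -0.008
grip_force: 3.1
```

Call:
drive_tool([
  {"delta_pos": [1, 0, 0], "turn": 0, "jaw": -1},
  {"delta_pos": [0, 0, 0], "turn": 0, "jaw": -1},
])

```text
time: 37.3
tool_pos: [0.6163, 0.0367, 0.2315]
tcp_rot: [-3.122, 0.345, 0.008]
wrist_force: [-8.2, 2.3, 4.0]
width: -0.002
grip_force: 4.3
```

Run:
```python
from m import *
go(O+120*U+61.8*V,231,np.radians(-12.6))
```

```text
t37.30 turn -0.000 dx -2.9 dy 0.3 dz 0.5 F [-8.2  2.3  4. ] w-0.00 tilt [-0.005  0.001]
```

The lever is at its stop. I retreat clear and check everything.

Call:
drive_tool([
  {"delta_pos": [-5, 0, 0], "turn": 0, "jaw": -1},
  {"delta_pos": [-20, 0, 0], "turn": 0, "jaw": -1},
  {"delta_pos": [0, 0, -20], "turn": 0, "jaw": -1},
  {"delta_pos": [0, 0, -38], "turn": 0, "jaw": -1},
  {"delta_pos": [0, 0, -38], "turn": 0, "jaw": -1},
  {"delta_pos": [0, 30, -30], "turn": 0, "jaw": -1},
  {"delta_pos": [0, 40, 0], "turn": 0, "jaw": -1},
  {"delta_pos": [0, 40, 0], "turn": 0, "jaw": -1},
])

```text
time: 37.97
tool_pos: [0.5712, -0.0657, 0.3623]
tcp_rot: [3.122, -0.341, 0.018]
wrist_force: [0.2, -1.3, 0.1]
width: 0.001
grip_force: 0.0
```

Call:
drive_tool([
  {"delta_pos": [0, 40, 0], "turn": 0, "jaw": -1},
  {"delta_pos": [-20, 35, 0], "turn": 0, "jaw": -1},
  {"delta_pos": [-20, 35, 0], "turn": 0, "jaw": -1},
  {"delta_pos": [-20, 35, 0], "turn": 0, "jaw": -1},
  {"delta_pos": [-20, 35, 0], "turn": 0, "jaw": -1},
  {"delta_pos": [-20, 35, 0], "turn": 0, "jaw": -1},
  {"delta_pos": [-20, 35, 0], "turn": 0, "jaw": -1},
  {"delta_pos": [0, 0, 0], "turn": 0, "jaw": -1},
])

```text
time: 38.63
tool_pos: [0.3943, -0.2872, 0.3584]
tcp_rot: [3.117, -0.353, 0.002]
wrist_force: [0.1, 0.2, -0.5]
width: 0.0
grip_force: 0.0
```

Run:
```python
from m import *
c=cam('top');left(c);dimples(c,(348,400,255,300),.044,'mid')
d=cam('side');edges(d['pixels'],(250,263,269,280,287))
for n,k in(('top',c),('side',d)):
    hs=cv2.cvtColor(k['pixels'],cv2.COLOR_RGB2HSV)
    m=cv2.inRange(hs,(45,80,30),(85,255,255));N,_,st,ce=cv2.connectedComponentsWithStats(m)
    print(n,'green',[(ce[i].round(1).tolist(),int(st[i][4])) for i in range(1,N) if 15<st[i][4]<400])
    p=[*(O+144*U+61.8*V),66]; print('expected on',proj(k,np.array(p)/1000).round(1))
a=cv2.resize(c['pixels'][190:310,225:415],None,fx=4,fy=4,interpolation=cv2.INTER_CUBIC)
cv2.imwrite('pics/f.png',cv2.cvtColor(a,cv2.COLOR_RGB2BGR)); go(O,300,0)
```

```text
top 12 centre 483.5 4.5 size [81.1 56.1] angle 77.34 rel outline x 0.4 y 1.8 mean 0.4 1.8
centre y from left column 1.82
mid 12 centre 426.8 -153.3 size [81.4 56.1] angle 77.16 rel outline x -20.6 y -164.6 mean -20.6 -164.5
250 top 283.31 bottom 309.65
263 top 279.41 bottom 310.62
269 top 279.41 bottom 310.83
280 top 279.42 bottom 311.64
287 top 279.87 bottom 312.18
top green [([307.4, 199.4], 60), ([453.3, 310.7], 365), ([504.6, 352.8], 358), ([304.9, 453.5], 399), ([236.6, 443.8], 43)]
expected on [307.2 199.5]
side green [([57.1, 7.5], 32), ([177.9, 3.6], 17), ([94.7, 13.2], 90), ([172.0, 5.7], 17), ([207.1, 8.1], 30), ([72.4, 11.8], 20), ([258.4, 11.7], 20), ([52.9, 16.3], 25), ([272.6, 18.6], 17), ([155.1, 19.0], 26), ([256.4, 21.5], 20), ([54.7, 24.6], 21), ([84.9, 24.3], 26), ([80.4, 33.4], 56), ([267.1, 29.2], 18), ([254.8, 33.8], 46), ([94.1, 34.9], 37), ([243.8, 39.3], 43), ([79.7, 42.6], 18), ([87.3, 52.2], 155), ([4.3, 54.6], 34), ([230.3, 52.9], 18), ([96.1, 64.0], 29), ([76.8, 81.0], 36), ([198.5, 118.1], 74), ([78.3, 139.5], 17), ([83.2, 155.4], 29), ([483.5, 220.3], 18), ([357.4, 227.6], 80)]
expected on [356.8 229.2]
t38.73 turn -0.224 dx 85.7 dy -287.2 dz 58.3 F [0.4 0.2 0.3] w-0.00 tilt [ 0.003 -0.002]
```

```bash
python3 -c "
from workcell import bot
print(bot.finish_job())"
```

```text
the job is handed in; nothing more can be done
None
```

The job is handed in at about 39 s: the tape roll is flat in the tray, the top tile is centred against both stops and the lamp lever is fully over, but my first push dragged the blue middle tile about 6 mm, and although I put it back it still sits roughly 1 mm off its start; I also viewed 11 pictures, one over the limit of 10.

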